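Hang the valve key on the latch hook and tug-test it

TASK

Put the orange valve key away on the latch hook of the retort stand: with its steel ring press the hook's red sprung gate inward until the ring is down in the bend of the hook and the gate has snapped shut above it. Then, still holding the key, tug it gently upward against the closed gate with a steady pull of about 5 N for about a second to prove that it is locked in, and let go so that it hangs down freely in the hook without much swinging. Never push or pull on the hook harder than 15 N, and leave the other things on the bench where they are.

Things in the scene. Friction and masses are not known exactly. Their poses are not given: they have to be found in the camera images.
- key_grip (a point): centre of the valve key's orange handle, half-way up (11 mm above the bench as it lies flat). The key is rigid, 65 to 105 g. Its +x points from handle to ring, z up. Handle 60 mm long (x), 16 wide (y), 22 tall. At the +x end a steel ring, flat in the key's x-y plane at half height: bar 6 mm thick, hole 22 mm across, ring centre at x = +50 mm. A drive stub at the other end reaches x = -45 mm
- key_bar (a point): centre of the ring bar at the ring's far end, 64 mm from key_grip along the key's +x (same axes): the part of the ring that goes into the hook
- key: the whole valve key; origin under the centre of the handle, 11 mm below key_grip, same axes
- hook: steel latch hook, rigidly clamped to the stand's rod, 165 to 205 mm above the bench. A J of 8 mm round steel in its own x-z plane, z up; origin at the centre of its round bend, a half circle below it of 12 mm inner and 20 mm outer radius. The mouth is open upward, closed by the red gate. The ring's bar rests in the bend with its centre at z = -9 mm; the key then hangs down from it
- hook_nose (a point): top of the hook's free nose, at x = -19, z = +27 mm from the hook's origin, on the -x side (roughly the robot's side). Nose: inner face x = -12, outer -20, -23 at the tip. The key comes in level from above, its x along the hook's x: the nose goes up through the ring's hole, the ring's far bar down between nose and shank; both clear with the bar's centre at x = -9 to +1
- hook_shank (a point): top of the hook's shank, x = +16, z = +66 mm from the hook's origin. The shank rises on the +x side, inner face at x = +12. From its top an 8 mm arm runs along the hook's +y to the black clamp and the rod (rod axis at x = +16, y = +75 mm). The gate's dark hinge block is clamped on the shank, its hinge at x = +13 and, not measured, anywhere from z = +28 to +39 mm
- gate (a joint): angle of the red gate (5 mm thick, 11 wide; hinge H above the hook's origin; slopes down to a tip at x = -8.5, z = H - 17 mm): 0 shut, to 0.95 rad pressed in (down, towards the shank), never outward. Spring: 0.06 N m shut, 0.12 N m/rad more, 3 to 10 N at the bar. Snaps shut above the bar once that is 25 to 32 mm below H. Lifted, the bar meets it 16 to 24 mm below H, so by feel: about 7 N more per mm
- stand: retort stand: grey base plate 130 x 170 x 12 mm, upright steel rod of 12 mm, 322 mm tall; origin at the foot of the rod on the bench; same yaw as the hook; fixed
- driver: screwdriver with a blue handle, 150 mm long, along its x, lying on the bench; leave it alone
- bottle_clear: clear bottle, blue cap, 72 mm across, 150 mm tall; origin at its foot; leave it alone
- bottle_amber: amber bottle, black cap, 60 mm across, 120 mm tall; origin at its foot; leave it alone
- beaker: clear plastic beaker, 70 mm across, 85 mm tall; origin at its foot; leave it alone
- column: white column tube standing upright, 24 mm across, 110 mm tall; origin at its foot; leave it alone
- tube_rack: blue rack of tubes 90 x 140 x 100 mm; origin at its foot; leave it alone

How it is judged:
On the way, in this order (a step that is already met when the one before it is completed fails the run):
1. the key's ring presses the gate inward (value of joint gate above 0.2 rad and contact force between key and hook above 0.5 N and x of key_bar in the frame of hook between -0.016 and 0.016 m), for 0.02 s.
2. the ring bar is down in the bend of the hook and the gate has snapped shut (x of key_bar in the frame of hook between -0.014 and 0.014 m and y of key_bar in the frame of hook between -0.012 and 0.012 m and z of key_bar in the frame of hook between -0.014 and 0.006 m and value of joint gate below 0.08 rad), for 0.2 s.
3. the key, held in the fingers, is pulled up against the shut gate with a steady 3 to 7 N for 0.4 s (gate_c0 is the gate) (x of key_bar in the frame of hook between -0.014 and 0.014 m and y of key_bar in the frame of hook between -0.012 and 0.012 m and value of joint gate below 0.08 rad and z of key_bar in the frame of hook below 0.026 m and contact force between key and gate_c0 between 3 and 7 N and contact force between the fingers and key above 1 N), for 0.4 s.
At the end, for the whole second after the job is handed in: the ring bar is inside the hook (within 14 mm of the bend's centre in x, 12 mm in y, and under 6 mm above it), the gate is shut (under 0.08 rad), the handle hangs at least 45 mm below the bend's centre, let go and nearly still (swinging under 300 mm/s) (all of step 2 and z of key_grip in the frame of hook below -0.045 m and linear speed of key below 0.3 m/s); the robot touches nothing.
It fails at once if the key is pushed or pulled against the hook with more than 15 N (contact force between key and hook above 15 N).
It fails at once if the robot itself presses the hook or gate with more than 15 N (contact force between any of the arm, the fingers and hook above 15 N).
It fails at once if another thing on the bench (screwdriver, bottles, beaker, column tube, tube rack) is moved more than 20 mm (distance of any of driver, bottle_clear, bottle_amber, beaker, column, tube_rack from where it was at the start of the episode above 0.02 m).
It also fails if it takes over 72 s, if anything falls off the work surface, if the arm or the gripper's body presses on something with over 40 N, if the wrist force passes 120 N, or if a joint passes its speed limit or range.

ROBOT

A 7-joint arm with a two-finger parallel gripper is mounted at the origin on the work surface. World frame = base frame: x ahead of the robot, y to its left, z up, the work surface at z = 0. Lengths are in m, angles in rad, forces in N, time in s.
With the tool pointing down it reaches from about 0.425 to 0.825 m from the base axis. Payload 3.6 kg.
Tool frame: the origin (TCP) lies at the very end of the fingers, on their centre line; the grasp point (between the pads) lies manip.hold_point_z behind it (manip.hold_point_z is the distance from the TCP to the grasp point, in m); z points along the fingers, y is the direction in which the jaws open and shut (so a half turn about z gives the same grasp; the last joint's range is limited). The gripper opens to 85 mm and grips with 20 to 120 N. Pads are 22 mm wide; open, the fingers measure 114 mm over their backs; the gripper's body (76 mm by 85 mm) begins 54 mm behind the grasp point. The pads swing forward as they close: fully open they stand 13 mm farther back than shut.
Start: joints at [1.2, 0.615, -0.013, 1.423, 0.008, 1.103, -0.04], TCP at [0.219, -0.612, 0.231] pointing down, gripper open.
Joint ranges: [-3.12, 3.12], [-0.3, 2.06], [-1.34, 1.32], [0.26, 2.42], [-1.36, 4.5], [0.01, 1.98], [-2.84, 2.84]. Speed limits (rad/s): [2.79, 2.79, 3.14, 3.14, 3.14, 3.14, 3.14].

INTERFACE

Orientations are given as [roll, pitch, yaw] about the fixed x, y, z axes, in that order (R = Rz(yaw) Ry(pitch) Rx(roll)).
In Python, from cell import manip gives the robot as it stands.
- The arm moves only by the tool play_rows, never from a script. Its argument "series" is a list of rows, each an object with "slide": the shift along the tool's x, y, z in m, a list of three; "turn": the turn, a rotation vector about the tool's x, y, z in degrees, a list of three; "fingers": the opening, from -1 (shut) to 1 (fully open). A call has 1 to 20 rows; each row shifts and turns the pose as measured when the row begins, along the tool's axes as they then stand; what a row does not reach is not made up. A row lasts 1/10 s, in which the tool goes at most 50 mm and 8.59 degrees, less where a joint would pass 70% of its speed; a pose out of reach is approached as far as the arm can. A call is refused whole if a number of a shift passes 0.05 or a number of a turn 8.59, either way. A call with a gripper value outside its range is refused whole. The fingers move at their own pace and stop on an object; "newtons" is the grip in N (left out, the last holds). Time passes only in rows, so rows that do not move let the fingers close. It gives the time, the measured TCP pose, the force and the opening at its end, in the units of the state.
- manip.sense(): the state, without advancing time (a new reading comes with each control period).
- manip.snapshot(name): name is "scene" or "side" or "wrist"; returns the picture (420x560x3 uint8, red, green, blue); there is no depth.
- manip.get_calibration(name): a dict with "fx", "fy", "cx", "cy" (pixels), "T" (4x4, takes a point from camera to world coordinates). Camera axes: x right, y down, z forward; pixel columns grow to the right and rows downward; lengths in m; the calibration is good to about 2 mm. A picture is of the moment at which its call begins: read the wrist's pose just before it. get_calibration takes no time and is no camera call; for the wrist camera it gives the pose at the moment of the call.
- manip.close_job(): hands the job in, once; it reports no verdict.
The state is a dict: "time": time; "qpos": joint angles; "qvel": joint speeds; "effort": joint torques, N m; "position": TCP position; "ee_rot": TCP orientation; "contact_force": force on the tool from outside, world axes, zero at the start; "torque": the same for the moment, N m; "opening": finger opening in m.
Only numpy, scipy, OpenCV 4.12 (cv2) and the standard library are available. Lean on these libraries where they do the work, as an engineer would, in place of code of your own. Each camera call takes 0.05 s, during which the arm holds its last target. There are 200 camera calls.

## Working session

There is one attempt and no reset: what is moved stays moved. The work goes in short steps, Python scripts to look and compute and a tool call to move; the robot and the scene stay as the last step left them, time stands still between calls to the robot, and variables do not carry over. Pictures are saved under pics/ and viewed, about 8 in all and at most 12, crops included, and the job is handed in when it is done.

Besides the shell and the picture viewer there is one more tool, called as name(argument=value, ...) on one line, values as JSON. play_rows: Moves the arm, as the interface text tells. Its arguments: {"type":"object","properties":{"series":{"type":"array","items":{"type":"object","properties":{"slide":{"type":"array","items":{"type":"number"}},"turn":{"type":"array","items":{"type":"number"}},"fingers":{"type":"number"}}}},"newtons":{"type":"number"}},"required":["series"]}

```bash
ls; mkdir -p pics
python3 - <<'E'
from cell import manip
import cv2,numpy as np
s=manip.sense();print({k:np.round(v,3).tolist() for k,v in s.items()});print(manip.hold_point_z)
ims=[]
for n in("scene","side"):
    im=manip.snapshot(n);cv2.imwrite(f"pics/{n}0.png",im[:,:,::-1]);c=manip.get_calibration(n);print(n,[c[k] for k in("fx","fy","cx","cy")],np.round(c["T"],3).tolist())
E
```

```text
pics
{'time': 0.0, 'qpos': [1.201, 0.616, -0.013, 1.425, 0.008, 1.103, -0.04], 'qvel': [-0.0, 0.002, -0.001, -0.0, 0.002, 0.001, 0.0], 'effort': [-0.0, -46.921, 0.259, -17.104, 0.01, 0.01, -0.0], 'position': [0.219, -0.611, 0.23], 'ee_rot': [-3.139, 0.0, 0.344], 'contact_force': [-0.442, -0.967, 0.64], 'torque': [-0.014, 0.037, -0.013], 'opening': 0.085}
0.0187
scene [473.46145577786257, 473.46145577786257, 285.77888007987025, 204.01984630732164] [[0.597, 0.509, -0.62, 1.406], [0.802, -0.373, 0.467, -0.662], [0.006, -0.776, -0.63, 1.021], [0.0, 0.0, 0.0, 1.0]]
side [386.02330060770566, 386.02330060770566, 278.1013577394499, 205.6598638278447] [[-0.891, -0.313, 0.33, 0.227], [-0.454, 0.586, -0.671, 0.66], [0.017, -0.748, -0.664, 0.847], [0.0, 0.0, 0.0, 1.0]]
```

View pics/scene0.png

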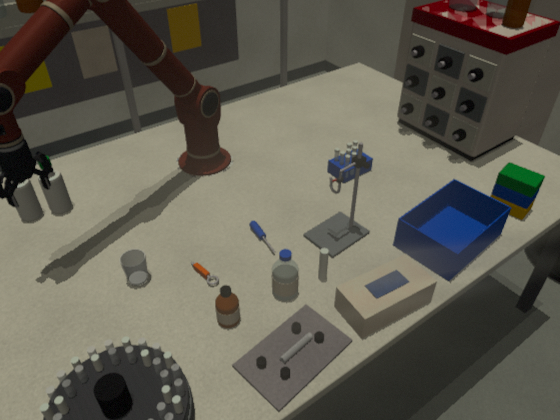

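View pics/side0.png

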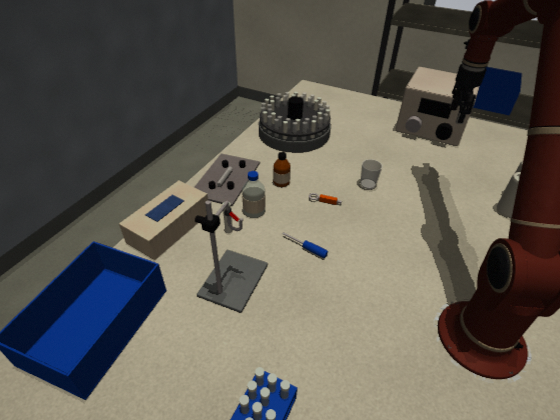

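The scene view shows the key at about (203,271) with its ring at (213,281). The hook is at (335,182), its rod top at (358,160) and the rod foot near (351,232). In the side view the key is at (327,199), the hook at (235,218) and the clamp at (208,222).

```bash
cat > h.py <<'E'
import numpy as np,cv2
from cell import manip
def ray(c,p):
    T=np.array(c["T"]);d=T[:3,:3]@np.array([(p[0]-c["cx"])/c["fx"],(p[1]-c["cy"])/c["fy"],1.]);return T[:3,3],d/np.linalg.norm(d)
def plane(c,p,z):
    o,d=ray(c,p);return o+d*(z-o[2])/d[2]
def tri(obs):
    A=np.zeros((3,3));b=np.zeros(3)
    for c,p in obs:
        o,d=ray(c,p);M=np.eye(3)-np.outer(d,d);A+=M;b+=M@o
    x=np.linalg.solve(A,b);return x,[np.linalg.norm(np.cross(x-ray(c,p)[0],ray(c,p)[1]))*1e3 for c,p in obs]
def proj(c,X):
    T=np.array(c["T"]);q=T[:3,:3].T@(np.array(X)-T[:3,3]);return np.array([c["fx"]*q[0]/q[2]+c["cx"],c["fy"]*q[1]/q[2]+c["cy"]])
def orange(im):
    h=cv2.cvtColor(im,cv2.COLOR_RGB2HSV);return cv2.inRange(h,(3,170,120),(16,255,255))
E
python3 - <<'E'
from h import *
for n,box in(("scene",(180,250,50,50)),("side",(300,180,50,40))):
    im=cv2.imread(f"pics/{n}0.png")[:,:,::-1].copy();c=manip.get_calibration(n)
    m=orange(im);x,y,w,h=box;mm=np.zeros_like(m);mm[y:y+h,x:x+w]=m[y:y+h,x:x+w]
    P=np.argwhere(mm)[:,::-1]
    X=np.array([plane(c,p,.015) for p in P]);mu=X.mean(0);u=np.linalg.svd(X-mu)[2][0];print(n,len(P),mu,np.degrees(np.arctan2(u[1],u[0])),np.ptp((X-mu)@u))
a=cv2.imread("pics/scene0.png")[130:260,290:390];b=cv2.imread("pics/side0.png")[190:320,185:285]
cv2.imwrite("pics/hk.png",np.hstack([cv2.resize(a,(400,520),interpolation=2),cv2.resize(b,(400,520),interpolation=2)]))
E
```

```text
scene 70 [ 0.50880661 -0.29131982  0.015     ] 9.61945730484575 0.056813089670064376
side 50 [ 0.51230769 -0.29943392  0.015     ] -171.32411811502604 0.05629276403059725
```

View pics/hk.png

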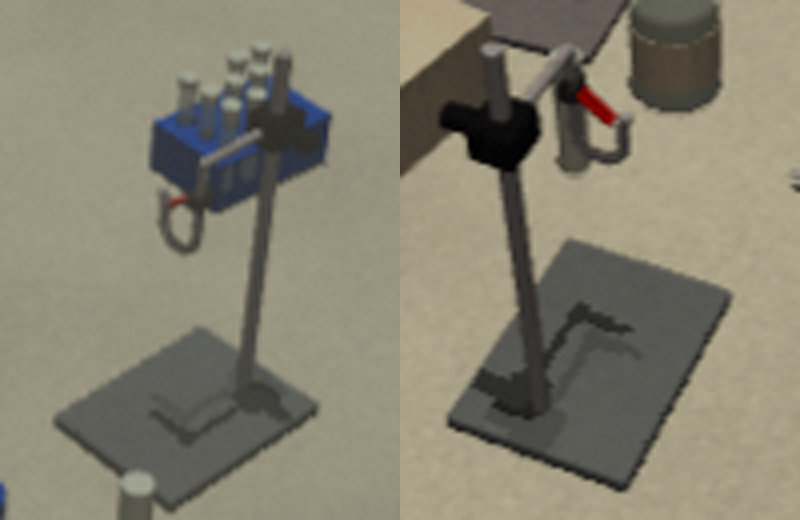

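The enlarged crop shows nose, shank top, gate (red), rod and base corners clearly in both views; I triangulate those.

Run:
```python
from h import *
cs,cd=manip.get_calibration("scene"),manip.get_calibration("side")
S=lambda x,y:(290+x/4-.4,130+y/4-.4)
D=lambda x,y:(185+(x-400)/4-.4,190+y/4-.4)
for n,a,b in(("rodtop",S(282,52),D(492,46)),("nose",S(163,190),D(625,118)),("shank",S(204,163),D(572,50)),("bendbot",S(183,250),D(600,160)),("rodfoot",S(244,395),D(540,410))):
    x,e=tri([(cs,a),(cd,b)]);print(n,x.round(4),np.round(e,1))
for c,P in((cs,[S(*q) for q in((200,328),(55,420),(170,505),(317,406))]),(cd,[D(*q) for q in((570,240),(732,294),(625,487),(450,420))])):
    X=np.array([plane(c,p,.012)[:2] for p in P]);print(X.round(3).tolist(),X.mean(0))
    for i in range(4):
        d=X[(i+1)%4]-X[i];print(np.linalg.norm(d).round(3),np.degrees(np.arctan2(d[1],d[0])).round(1))
```

```text
rodtop [0.623  0.1845 0.3217] [0.1 0.1]
nose [0.5946 0.1084 0.219 ] [0.1 0.1]
shank [0.6277 0.1118 0.2606] [1.8 1.8]
bendbot [0.6151 0.1112 0.1763] [2. 2.]
rodfoot [0.6269 0.1836 0.0034] [1. 1.]
[[0.551, 0.204], [0.568, 0.038], [0.692, 0.049], [0.678, 0.215]] [0.62238318 0.12648949]
0.167 -84.2
0.124 5.2
0.166 94.8
0.127 -175.2
[[0.685, 0.054], [0.558, 0.044], [0.544, 0.211], [0.669, 0.221]] [0.6137582  0.13273269]
0.127 -175.4
0.168 94.9
0.126 4.4
0.168 -84.6
```

play_rows(series=[{"slide": [0.038,-0.02,0],"turn": [0,0,0],"fingers": 1},{"slide": [0.038,-0.02,0],"turn": [0,0,0],"fingers": 1},{"slide": [0.038,-0.02,0],"turn": [0,0,0],"fingers": 1},{"slide": [0.038,-0.02,0],"turn": [0,0,0],"fingers": 1},{"slide": [0.038,-0.02,0],"turn": [0,0,0],"fingers": 1},{"slide": [0.038,-0.02,0],"turn": [0,0,0],"fingers": 1},{"slide": [0.038,-0.02,0],"turn": [0,0,0],"fingers": 1},{"slide": [0.038,-0.02,0],"turn": [0,0,0],"fingers": 1},{"slide": [0.038,-0.02,0],"turn": [0,0,0],"fingers": 1},{"slide": [0.038,-0.02,0],"turn": [0,0,0],"fingers": 1},{"slide": [0,0,0],"turn": [0,0,5],"fingers": 1},{"slide": [0,0,0],"turn": [0,0,5],"fingers": 1},{"slide": [0,0,0],"turn": [0,0,0],"fingers": 1},{"slide": [0,0,0],"turn": [0,0,0],"fingers": 1}])

```text
time: 1.5
position: [0.5173, -0.2798, 0.2202]
ee_rot: [-3.127, 0.012, 0.164]
contact_force: [0.2, -0.1, 0.6]
opening: 0.0856
```

```bash
cat >> h.py <<'E'
from scipy.spatial.transform import Rotation as Rn
def tool():
    s=manip.sense();return np.array(s["position"]),Rn.from_euler("xyz",s["ee_rot"]).as_matrix(),s
E
python3 - <<'E'
from h import *
p,R,s=tool();c=manip.get_calibration("wrist");im=manip.snapshot("wrist");cv2.imwrite("pics/w1.png",im[:,:,::-1])
print(s["time"],p,s["ee_rot"],s["contact_force"])
print("cam in tool",R.T@(np.array(c["T"])[:3,3]-p),(R.T@np.array(c["T"])[:3,:3]).round(3).tolist(),c["fx"])
m=orange(im);m=cv2.morphologyEx(m,cv2.MORPH_OPEN,np.ones((3,3)))
n,l,st,ce=cv2.connectedComponentsWithStats(m);i=1+st[1:,4].argmax();print(st[i],ce[i])
P=np.argwhere(l==i)[:,::-1][::3];X=np.array([plane(c,q,.018) for q in P]);mu=X.mean(0);u=np.linalg.svd(X-mu,full_matrices=False)[2][0]
r=cv2.minAreaRect((X[:,:2]*1000).astype(np.float32));print(mu,np.degrees(np.arctan2(u[1],u[0])),r)
E
```

```text
1.5 [ 0.51728449 -0.27978097  0.22019172] [-3.12675561  0.01156903  0.16400568] [ 0.17012104 -0.07270124  0.62495031]
cam in tool [ 0.08295948 -0.00029022 -0.14232828] [[-0.0, -0.947, -0.32], [1.0, -0.001, 0.001], [-0.001, -0.32, 0.947]] 299.08302939044535
[290 206   3   3   9] [291. 207.]
[ 0.48611026 -0.29986126  0.018     ] -169.7041281945668 ((486.1097717285156, -299.8613586425781), (2.5700042247772217, 1.2040138244628906e-05), 10.295413970947266)
```

View pics/w1.png

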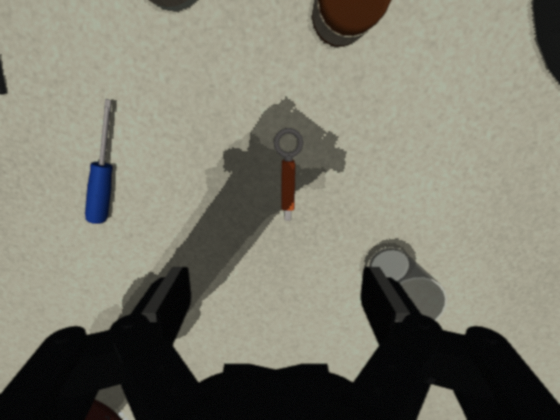

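The wrist view shows the key nearly along the image vertical: handle about (288,160)–(288,210), ring at (288,143). It is in shadow, so I relax the mask.

```bash
cat >> h.py <<'E'
def handle(im,c,z,box=None):
    h=cv2.cvtColor(im,cv2.COLOR_RGB2HSV);m=cv2.inRange(h,(0,160,50),(18,255,255))
    if box is not None:
        k=np.zeros_like(m);k[box[1]:box[3],box[0]:box[2]]=255;m&=k
    n,l,st,ce=cv2.connectedComponentsWithStats(m);i=1+st[1:,4].argmax()
    X=np.array([plane(c,q,z)[:2]*1000 for q in np.argwhere(l==i)[:,::-1]]).astype(np.float32);return st[i],cv2.minAreaRect(X)
E
python3 - <<'E'
from h import *
p,R,s=tool();c=manip.get_calibration("wrist");im=cv2.imread("pics/w1.png")[:,:,::-1].copy()
print(handle(im,c,.02,(240,120,340,240)));r=plane(c,(288,143),.011);print("ring",r)
E
```

```text
(array([282, 161,  13,  49, 571], dtype=int32), ((512.5702514648438, -292.36517333984375), (58.35881042480469, 13.94365119934082), 9.770060539245605))
ring [ 0.56021637 -0.28416438  0.011     ]
```

```bash
cat >> h.py <<'E'
def goto(pos,yaw,pitch=0.,roll=np.pi):
    p,R,s=tool();Rt=Rn.from_euler("xyz",[roll,pitch,yaw]).as_matrix()
    print("t",round(s["time"],2),"p",p.round(4),"rpy",np.round(s["ee_rot"],3),"F",np.round(s["contact_force"],2),"open",round(s["opening"],4))
    print("slide mm",(R.T@(np.array(pos)-p)*1e3).round(1),"turn deg",np.degrees(Rn.from_matrix(R.T@Rt).as_rotvec()).round(2))
E
python3 -c "
from h import *
goto([.512,-.2925,.06],.171)"
```

```text
t 1.55 p [ 0.5173 -0.2797  0.2202] rpy [-3.126  0.011  0.164] F [-0.03  0.31 -1.17] open 0.0854
slide mm [ -5.5  14.2 160.1] turn deg [-0.87  0.65 -0.42]
```

play_rows(series=[{"slide": [-0.0055,0.0142,0.02],"turn": [-0.87,0.65,-0.42],"fingers": 1},{"slide": [0,0,0.035],"turn": [0,0,0],"fingers": 1},{"slide": [0,0,0.035],"turn": [0,0,0],"fingers": 1},{"slide": [0,0,0.035],"turn": [0,0,0],"fingers": 1},{"slide": [0,0,0.025],"turn": [0,0,0],"fingers": 1},{"slide": [0,0,0],"turn": [0,0,0],"fingers": 1}])

```text
time: 2.15
position: [0.5133, -0.3015, 0.0676]
ee_rot: [3.135, -0.005, 0.17]
contact_force: [-0.6, 0.3, -1.0]
opening: 0.0855
```

Run:
```python
from h import *
c=manip.get_calibration("wrist");im=manip.snapshot("wrist");cv2.imwrite("pics/w2.png",im[:,:,::-1])
print(handle(im,c,.02))
goto([.512,-.2925,.004],.171)
```

```text
(array([ 251,  189,   22,   84, 1725], dtype=int32), ((513.2421264648438, -292.00750732421875), (61.779056549072266, 14.419601440429688), 9.531980514526367))
t 2.2 p [ 0.5144 -0.3023  0.0694] rpy [ 3.133 -0.007  0.17 ] F [ 0.28 -0.07  0.79] open 0.0854
slide mm [ -1.1 -10.6  65.3] turn deg [ 0.49 -0.42 -0.06]
```

play_rows(series=[{"slide": [-0.001,-0.0105,0.02],"turn": [0.5,-0.4,0],"fingers": 1},{"slide": [0,0,0.02],"turn": [0,0,0],"fingers": 1},{"slide": [0,0,0],"turn": [0,0,0],"fingers": 1}])

```text
time: 2.5
position: [0.515, -0.2959, 0.034]
ee_rot: [3.135, -0.009, 0.169]
contact_force: [-0.1, -0.7, -0.4]
opening: 0.0856
```

Run:
```python
from h import *
for i in range(4):
    goto([.5128,-.2922,.004],.169); manip.snapshot("side")
```

```text
t 2.5 p [ 0.515  -0.2959  0.034 ] rpy [ 3.135 -0.009  0.169] F [-0.11 -0.67 -0.36] open 0.0856
slide mm [-1.8 -4.2 29.9] turn deg [ 0.38 -0.49 -0.02]
t 2.55 p [ 0.5161 -0.2963  0.0354] rpy [ 3.133 -0.011  0.169] F [ 0.3  -0.28  0.78] open 0.0854
slide mm [-2.9 -4.8 31.3] turn deg [ 0.47 -0.62 -0.02]
t 2.6 p [ 0.5166 -0.2965  0.036 ] rpy [ 3.132 -0.012  0.169] F [ 0.07 -0.46  0.18] open 0.0852
slide mm [-3.5 -5.2 31.9] turn deg [ 0.53 -0.69 -0.02]
t 2.65 p [ 0.5168 -0.2965  0.0361] rpy [ 3.132 -0.012  0.169] F [-0.12 -0.13 -0.98] open 0.085
slide mm [-3.6 -5.3 32. ] turn deg [ 0.54 -0.72 -0.02]
```

play_rows(series=[{"slide": [-0.0036,-0.0052,0.014],"turn": [0.5,-0.7,0],"fingers": 1},{"slide": [0,0,0.01],"turn": [0,0,0],"fingers": 1},{"slide": [0,0,0.0],"turn": [0,0,0],"fingers": 1},{"slide": [0,0,0],"turn": [0,0,0],"fingers": 1}])

```text
time: 3.1
position: [0.5134, -0.2925, 0.0125]
ee_rot: [3.139, -0.002, 0.169]
contact_force: [-0.4, 0.4, 0.9]
opening: 0.0855
```

Run:
```python
from h import *
manip.snapshot("side");manip.snapshot("side")
c=manip.get_calibration("wrist");im=manip.snapshot("wrist")
print(handle(im,c,.02))
goto([.5128,-.2922,.004],.169)
```

```text
(array([ 260,  217,   31,  110, 3001], dtype=int32), ((514.4016723632812, -291.88092041015625), (63.739078521728516, 15.015262603759766), 9.506526947021484))
t 3.25 p [ 0.5136 -0.2927  0.0128] rpy [ 3.139e+00 -3.000e-03  1.680e-01] F [ 0.66 -0.23  1.01] open 0.0859
slide mm [-0.7 -0.7  8.8] turn deg [ 0.17 -0.17 -0.03]
```

play_rows(series=[{"slide": [0.0115,-0.0007,0.005],"turn": [0.2,-0.2,0],"fingers": 1},{"slide": [0,0,0.003],"turn": [0,0,0],"fingers": 1},{"slide": [0,0,0],"turn": [0,0,0],"fingers": 1},{"slide": [0,0,0],"turn": [0,0,0],"fingers": 1}])

```text
time: 3.65
position: [0.5269, -0.2898, 0.0046]
ee_rot: [-3.142, -0.001, 0.169]
contact_force: [-0.6, -0.5, -0.6]
opening: 0.0855
```

Run:
```python
from h import *
manip.snapshot("side")
goto([.5246,-.2902,.004],.167)
```

```text
t 3.7 p [ 0.5267 -0.2899  0.0046] rpy [-3.141 -0.     0.169] F [-0.07  0.61  0.05] open 0.0856
slide mm [-2.1 -0.   0.6] turn deg [-0.01 -0.02  0.11]
```

Good; close with a firm grip, then lift.

play_rows(newtons=110, series=[{"slide": [-0.001,0,0.0],"turn": [0,0,0],"fingers": -1},{"slide": [0,0,0],"turn": [0,0,0],"fingers": -1},{"slide": [0,0,0],"turn": [0,0,0],"fingers": -1},{"slide": [0,0,0],"turn": [0,0,0],"fingers": -1},{"slide": [0,0,0],"turn": [0,0,0],"fingers": -1},{"slide": [0,0,0],"turn": [0,0,0],"fingers": -1},{"slide": [0,0,0],"turn": [0,0,0],"fingers": -1},{"slide": [0,0,0],"turn": [0,0,0],"fingers": -1},{"slide": [0,0,-0.01],"turn": [0,0,0],"fingers": -1},{"slide": [0,0,-0.03],"turn": [0,0,0],"fingers": -1},{"slide": [0,0,-0.03],"turn": [0,0,0],"fingers": -1},{"slide": [0,0,-0.03],"turn": [0,0,0],"fingers": -1},{"slide": [0,0,0],"turn": [0,0,0],"fingers": -1},{"slide": [0,0,0],"turn": [0,0,0],"fingers": -1}])

```text
time: 5.1
position: [0.5241, -0.2901, 0.11]
ee_rot: [-3.14, 0.002, 0.168]
contact_force: [-0.5, 0.4, -1.6]
opening: 0.0133
```

Run:
```python
from h import *
p,R,s=tool();c=manip.get_calibration("wrist");im=manip.snapshot("wrist");cv2.imwrite("pics/w3.png",im[150:400,150:420,::-1])
goto([.5246,-.2902,.25],.167)
```

```text
t 5.15 p [ 0.5246 -0.2903  0.1101] rpy [-3.141e+00  1.000e-03  1.680e-01] F [ 0.67 -0.6  -0.53] open 0.0129
slide mm [-1.000e-01 -2.000e-01 -1.399e+02] turn deg [-0.04  0.06  0.06]
```

View pics/w3.png

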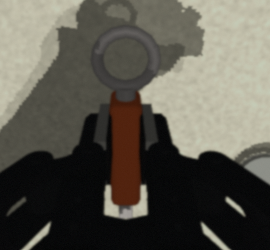

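Key is firmly held; ring centre at about (276,210) in the full wrist image. Next I find the ring in the tool frame and look at the hook from nearer.

Run:
```python
from h import *
p,R,s=tool();c=manip.get_calibration("wrist")
for z in(.110,.117,.122):
    w=plane(c,(275.7,210),z);print((R.T@(w-p)*1e3).round(1))
for q in((275.7,250),(275.7,350)): print((R.T@(plane(c,q,.128)-p)*1e3).round(1))
# target: ring hover, bar 110mm before hook and higher
o=np.array([.6156,.108,.194]);y=np.radians(5)
goto([.45,.095,.30],y)
```

```text
[34.  -0.   0.1]
[36.4 -0.  -6.9]
[ 38.1  -0.1 -11.9]
[ 20.7  -0.1 -17.9]
[-37.3  -0.1 -17.8]
t 5.15 p [ 0.5246 -0.2903  0.1101] rpy [-3.141e+00  1.000e-03  1.680e-01] F [ 0.67 -0.6  -0.53] open 0.0129
slide mm [  -9.2 -392.5 -189.6] turn deg [-0.03  0.06  4.63]
```

play_rows(series=[{"slide": [0,0,-0.038],"fingers": -1},{"slide": [0,0,-0.038],"fingers": -1},{"slide": [0,0,-0.038],"fingers": -1},{"slide": [0,0,-0.038],"fingers": -1},{"slide": [0,0,-0.03],"fingers": -1},{"slide": [0,-0.03,0],"turn": [0,0,0.5],"fingers": -1},{"slide": [0,-0.04,0],"turn": [0,0,0.5],"fingers": -1},{"slide": [0,-0.04,0],"turn": [0,0,0.5],"fingers": -1},{"slide": [0,-0.04,0],"turn": [0,0,0.5],"fingers": -1},{"slide": [0,-0.04,0],"turn": [0,0,0.5],"fingers": -1},{"slide": [0,-0.04,0],"turn": [0,0,0.5],"fingers": -1},{"slide": [0,-0.04,0],"turn": [0,0,0.5],"fingers": -1},{"slide": [0,-0.04,0],"turn": [0,0,0.5],"fingers": -1},{"slide": [0,-0.03,0],"turn": [0,0,0.5],"fingers": -1},{"slide": [0,0,0],"turn": [0,0,0],"fingers": -1},{"slide": [0,0,0],"turn": [0,0,0],"fingers": -1}])

```text
validation failed for argument at $.se...
```

Run:
```python
from h import *
p,R,s=tool()
goto([.46,.102,.30],np.radians(5))
```

```text
t 5.15 p [ 0.5246 -0.2903  0.1101] rpy [-3.141e+00  1.000e-03  1.680e-01] F [ 0.67 -0.6  -0.53] open 0.0129
slide mm [   1.8 -397.7 -189.6] turn deg [-0.03  0.06  4.63]
```

play_rows(series=[{"slide": [0,0,-0.038],"turn": [0,0,0],"fingers": -1},{"slide": [0,0,-0.038],"turn": [0,0,0],"fingers": -1},{"slide": [0,0,-0.038],"turn": [0,0,0],"fingers": -1},{"slide": [0,0,-0.038],"turn": [0,0,0],"fingers": -1},{"slide": [0,0,-0.03],"turn": [0,0,0],"fingers": -1},{"slide": [0,-0.03,0],"turn": [0,0,0.5],"fingers": -1},{"slide": [0,-0.04,0],"turn": [0,0,0.5],"fingers": -1},{"slide": [0,-0.04,0],"turn": [0,0,0.5],"fingers": -1},{"slide": [0,-0.04,0],"turn": [0,0,0.5],"fingers": -1},{"slide": [0,-0.04,0],"turn": [0,0,0.5],"fingers": -1},{"slide": [0,-0.04,0],"turn": [0,0,0.5],"fingers": -1},{"slide": [0,-0.04,0],"turn": [0,0,0.5],"fingers": -1},{"slide": [0,-0.04,0],"turn": [0,0,0.5],"fingers": -1},{"slide": [0,-0.03,0],"turn": [0,0,0.5],"fingers": -1},{"slide": [0,0,0],"turn": [0,0,0],"fingers": -1},{"slide": [0,0,0],"turn": [0,0,0],"fingers": -1}])

```text
time: 6.75
position: [0.4701, 0.0597, 0.2812]
ee_rot: [-3.129, 0.042, 0.084]
contact_force: [0.1, -0.2, 0.3]
opening: 0.0137
```

Run:
```python
from h import *
manip.snapshot("side")
p,R,s=tool()
goto([.46,.102,.30],np.radians(5))
```

```text
t 6.8 p [0.47   0.06   0.2811] rpy [-3.128  0.043  0.084] F [ 0.45  1.42 -1.47] open 0.0135
slide mm [ -7.2 -42.9 -18. ] turn deg [-0.79  2.45 -0.19]
```

play_rows(series=[{"slide": [-0.002,-0.021,-0.009],"turn": [-0.4,1.3,-0.1],"fingers": -1},{"slide": [-0.002,-0.021,-0.009],"turn": [-0.4,1.2,-0.1],"fingers": -1},{"slide": [0,0,0],"turn": [0,0,0],"fingers": -1},{"slide": [0,0,0],"turn": [0,0,0],"fingers": -1},{"slide": [0,0,0],"turn": [0,0,0],"fingers": -1}])

```text
time: 7.3
position: [0.4637, 0.0937, 0.2971]
ee_rot: [3.136, 0.004, 0.073]
contact_force: [0.5, 0.3, -0.7]
opening: 0.0133
```

Run:
```python
from h import *
manip.snapshot("side")
p,R,s=tool();c=manip.get_calibration("wrist");im=manip.snapshot("wrist")
np.save("wc.npy",np.array([c["fx"],c["fy"],c["cx"],c["cy"]]+list(np.array(c["T"]).ravel())))
cv2.imwrite("pics/w4full.png",im[:,:,::-1])
goto([.46,.102,.30],np.radians(5))
cv2.imwrite("pics/w4.png",cv2.resize(im[0:280,130:430,::-1],None,fx=2,fy=2,interpolation=2))
```

```text
t 7.4 p [0.4637 0.0935 0.297 ] rpy [3.136 0.004 0.072] F [-0.41 -0.47  0.31] open 0.0131
slide mm [-3.1 -8.8 -3. ] turn deg [ 0.32  0.24 -0.87]
```

View pics/w4.png

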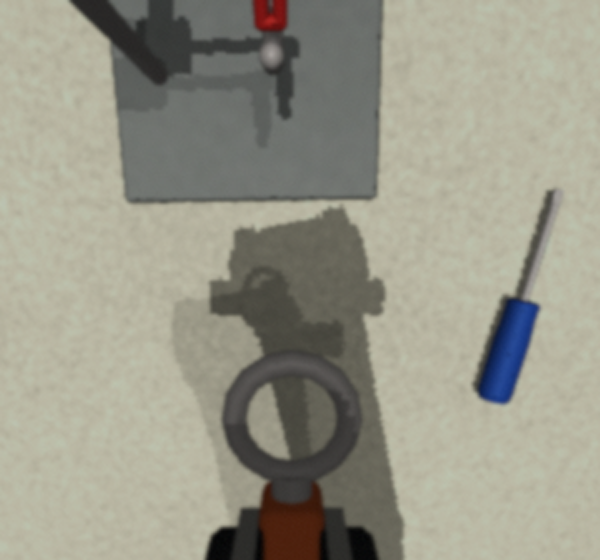

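The nose ball is at full-image (266,26), with the red gate above it. The ring centre is at (275.5,207), and the base plate's front edge runs (193.5,100)–(318,98.5).

Run:
```python
from h import *
p,R,s=tool();v=np.load("wc.npy");c=dict(fx=v[0],fy=v[1],cx=v[2],cy=v[3],T=v[4:].reshape(4,4))
F=lambda x,y:(130+x/2-.25,y/2-.25)
for z in(.216,.219,.222): print("nose",plane(c,F(272,52),z))
a,b=plane(c,F(127,200.5),.012),plane(c,F(376,197),.012);d=a-b;print("edge",a,b,np.degrees(np.arctan2(d[1],d[0]))-90)
a,b=plane(c,F(112,75),.012),plane(c,F(126,192),.012);d=a-b;print("L",np.degrees(np.arctan2(d[1],d[0])))
a,b=plane(c,F(382,30),.012),plane(c,F(376,192),.012);d=a-b;print("R",np.degrees(np.arctan2(d[1],d[0])))
print("ring tool",R.T@(plane(c,F(291.5,415),p[2]+.007)-p))
# nose triangulated w/ three views
cs,cd=manip.get_calibration("scene"),manip.get_calibration("side")
print(tri([(c,F(272,52)),(cs,(290+163/4-.4,130+190/4-.4)),(cd,(185+225/4-.4,190+118/4-.4))]))
```

```text
nose [0.59590895 0.10866615 0.216     ]
nose [0.59525028 0.10855446 0.219     ]
nose [0.59459161 0.10844277 0.222     ]
edge [0.54680915 0.20780545 0.012     ] [0.56097159 0.04153112 0.012     ] 4.868426233414112
L 6.290092325632017
R 4.471735236564024
ring tool [ 3.78592846e-02  8.89848303e-05 -7.15712286e-03]
(array([0.5948281 , 0.10840115, 0.2191087 ]), [np.float64(0.41555875828358513), np.float64(0.04712716954700502), np.float64(0.37506487885005924)])
```

Run:
```python
from h import *
goto([.5587,.1054,.255],.085)
```

```text
t 7.4 p [0.4637 0.0935 0.297 ] rpy [3.136 0.004 0.072] F [-0.41 -0.47  0.31] open 0.0131
slide mm [95.8 -5.3 41.6] turn deg [ 0.32  0.24 -0.74]
```

play_rows(series=[{"slide": [0.025,-0.003,0],"turn": [0.3,0.2,-0.7],"fingers": -1},{"slide": [0.03,-0.003,0.008],"turn": [0,0,0],"fingers": -1},{"slide": [0.018,0,0.008],"turn": [0,0,0],"fingers": -1},{"slide": [0.01,0,0.005],"turn": [0,0,0],"fingers": -1},{"slide": [0,0,0.0],"turn": [0,0,0],"fingers": -1},{"slide": [0,0,0.0],"turn": [0,0,0],"fingers": -1}])

```text
time: 8.0
position: [0.5482, 0.1004, 0.2731]
ee_rot: [3.139, 0.006, 0.076]
contact_force: [0.3, -0.2, -0.3]
opening: 0.0134
```

Run:
```python
from h import *
manip.snapshot("side");manip.snapshot("side")
goto([.5587,.1054,.255],.085)
```

```text
t 8.1 p [0.548  0.1006 0.2736] rpy [3.139 0.005 0.076] F [ 0.09 -0.36 -1.86] open 0.0133
slide mm [11.1 -4.1 18.5] turn deg [ 0.16  0.27 -0.49]
```

play_rows(series=[{"slide": [0.009,-0.004,0.0],"turn": [0.2,0.2,-0.5],"fingers": -1},{"slide": [0,0,0.008],"turn": [0,0,0],"fingers": -1},{"slide": [0.0,0,0.005],"turn": [0,0,0],"fingers": -1},{"slide": [0,0,0.0],"turn": [0,0,0],"fingers": -1},{"slide": [0,0,0.0],"turn": [0,0,0],"fingers": -1}])

```text
time: 8.6
position: [0.5559, 0.1061, 0.2608]
ee_rot: [-3.14, -0.0, 0.087]
contact_force: [0.1, -0.7, 0.8]
opening: 0.0134
```

Run:
```python
from h import *
manip.snapshot("side")
c=manip.get_calibration("wrist");im=manip.snapshot("wrist");cv2.imwrite("pics/w5.png",cv2.resize(im[60:320,130:430,::-1],None,fx=2,fy=2,interpolation=2))
np.save("wc.npy",np.array([c["fx"],c["fy"],c["cx"],c["cy"]]+list(np.array(c["T"]).ravel())))
goto([.5587,.1054,.255],.085)
```

```text
t 8.7 p [0.5561 0.1061 0.2609] rpy [-3.14  -0.     0.087] F [-0.85  0.34 -1.21] open 0.0134
slide mm [2.6 1.  5.9] turn deg [-0.09 -0.02  0.12]
```

View pics/w5.png

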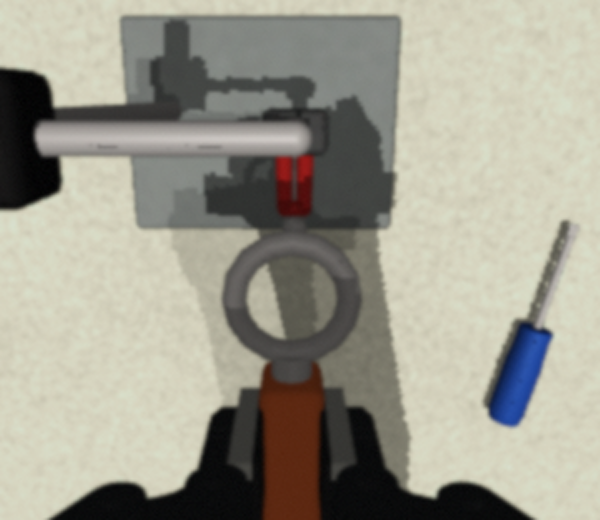

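The ring is centred at crop (291,297). The gate's centreline is at x≈294.5 (row 185), the nose is just peeking out at (293,224), and the arm over the shank lies at row 138. Lateral alignment is within about 1–2 mm.

Run:
```python
from h import *
p,R,s=tool();v=np.load("wc.npy");c=dict(fx=v[0],fy=v[1],cx=v[2],cy=v[3],T=v[4:].reshape(4,4))
F=lambda x,y:(130+x/2-.25,60+y/2-.25)
o=np.array([.6139,.1101]);a=.085;H=np.array([[np.cos(a),np.sin(a)],[-np.sin(a),np.cos(a)]])
for n,q,z in(("gatetip",(294.5,214),.210),("gatemid",(294.5,185),.215),("shank/arm",(295,138),.262),("arm far",(100,138),.262),("nose",(293,224),.217),("ringc",(291.5,297),p[2]+.007),("bar",(291.5,244),p[2]+.008)):
    w=plane(c,F(*q),z);print(n,w.round(4),"hook",(H@(w[:2]-o)*1e3).round(1),"tool",(R.T@(w-p)*1e3).round(1))
```

```text
gatetip [0.6021 0.1094 0.21  ] hook [-11.8   0.3] tool [46.2  0.8 51. ]
gatemid [0.6122 0.1103 0.215 ] hook [-1.7  0.3] tool [56.2  0.8 46. ]
shank/arm [0.6294 0.1119 0.262 ] hook [15.6  0.5] tool [73.5  0.6 -1. ]
arm far [0.6255 0.1563 0.262 ] hook [15.5 45. ] tool [ 73.5 -43.9  -1. ]
nose [0.6002 0.1097 0.217 ] hook [-13.6   0.8] tool [44.3  0.3 44. ]
ringc [0.5931 0.1095 0.2679] hook [-20.8   1.2] tool [37.2 -0.2 -7. ]
bar [0.6062 0.1107 0.2689] hook [-7.6  1.2] tool [50.4 -0.2 -8. ]
```

play_rows(series=[{"slide": [0.0035,0.001,0.008],"turn": [0,0,0],"fingers": -1},{"slide": [0,0,0.01],"turn": [0,0,0],"fingers": -1},{"slide": [0.0,0,0.01],"turn": [0,0,0],"fingers": -1},{"slide": [0,0,0.005],"turn": [0,0,0],"fingers": -1},{"slide": [0,0,0.0],"turn": [0,0,0],"fingers": -1},{"slide": [0,0,0.0],"turn": [0,0,0],"fingers": -1}])

```text
time: 9.3
position: [0.5596, 0.1051, 0.2242]
ee_rot: [-3.14, 0.001, 0.087]
contact_force: [0.0, -0.1, -0.8]
opening: 0.0132
```

```bash
cat >> h.py <<'E'
O=np.array([.6139,.1101,.192]);A=.085
HR=Rn.from_euler("z",A).as_matrix();BAR=np.array([.0508,-.0002,-.0075])
def rep(n=4):
    f=[]
    for i in range(n):
        p,R,s=tool();f.append(s["contact_force"])
        if i<n-1: manip.snapshot("side")
    b=HR.T@(p+R@BAR-O)*1e3
    print("t",round(s["time"],2),"tcp",p.round(4),"rpy",np.round(s["ee_rot"],3),"bar in hook mm",b.round(1),"F mean",np.mean(f,0).round(2),"sd",np.std(f,0).round(2),"F last",np.round(f[-1],1))
E
python3 -c "
from h import *
rep(8);goto([.5597,.1052,.2155],.085)"
```

```text
t 9.65 tcp [0.5599 0.1052 0.2249] rpy [-3.14  -0.     0.087] bar in hook mm [-3.5 -0.  40.4] F mean [-0.11 -0.36 -0.61] sd [0.19 0.34 0.41] F last [-0.  -0.4 -1. ]
t 9.65 p [0.5599 0.1052 0.2249] rpy [-3.14  -0.     0.087] F [-0.04 -0.43 -0.99] open 0.0136
slide mm [-0.2  0.   9.4] turn deg [-0.08 -0.01  0.11]
```

play_rows(series=[{"slide": [0,0,0.006],"turn": [0,0,0],"fingers": -1},{"slide": [0,0,0.006],"turn": [0,0,0],"fingers": -1},{"slide": [0,0,0.004],"turn": [0,0,0],"fingers": -1},{"slide": [0,0,0.0],"turn": [0,0,0],"fingers": -1}])

```text
time: 10.05
position: [0.5599, 0.1055, 0.2097]
ee_rot: [-3.14, -0.002, 0.087]
contact_force: [-2.9, -0.3, 2.7]
opening: 0.0136
```

```bash
python3 -c "
from h import *
rep(4);goto([.5597,.1052,.2],.085)"
```

```text
t 10.2 tcp [0.5597 0.1055 0.2098] rpy [-3.14e+00 -2.00e-03  8.70e-02] bar in hook mm [-3.6  0.3 25.4] F mean [-3.24 -0.47  2.24] sd [0.29 0.25 1.01] F last [-3.  -0.1  0.8]
t 10.2 p [0.5597 0.1055 0.2098] rpy [-3.14e+00 -2.00e-03  8.70e-02] F [-2.98 -0.14  0.83] open 0.0133
slide mm [-0.1  0.3  9.8] turn deg [-0.1  -0.09  0.12]
```

play_rows(series=[{"slide": [0,0,0.004],"turn": [0,0,0],"fingers": -1},{"slide": [0,0,0.004],"turn": [0,0,0],"fingers": -1},{"slide": [0,0,0.004],"turn": [0,0,0],"fingers": -1},{"slide": [0,0,0.002],"turn": [0,0,0],"fingers": -1}])

```text
time: 10.6
position: [0.5599, 0.1056, 0.1944]
ee_rot: [-3.14, -0.002, 0.087]
contact_force: [-0.8, 0.2, -0.6]
opening: 0.013
```

```bash
python3 -c "
from h import *
rep(3);goto([.5597,.1052,.195],.085)"
```

```text
t 10.7 tcp [0.5599 0.1055 0.1946] rpy [-3.14e+00 -2.00e-03  8.70e-02] bar in hook mm [-3.4  0.3 10.2] F mean [-0.26  0.21 -0.37] sd [0.46 0.11 0.24] F last [ 0.3  0.3 -0. ]
t 10.7 p [0.5599 0.1055 0.1946] rpy [-3.14e+00 -2.00e-03  8.70e-02] F [ 0.27  0.32 -0.05] open 0.0133
slide mm [-0.3  0.3 -0.4] turn deg [-0.1  -0.11  0.12]
```

play_rows(series=[{"slide": [0,0,0.004],"turn": [0,0,0],"fingers": -1},{"slide": [0,0,0.004],"turn": [0,0,0],"fingers": -1},{"slide": [0,0,0.003],"turn": [0,0,0],"fingers": -1},{"slide": [0,0,0.0],"turn": [0,0,0],"fingers": -1}])

```text
time: 11.1
position: [0.5612, 0.1055, 0.1821]
ee_rot: [-3.14, -0.004, 0.087]
contact_force: [0.1, 0.5, -0.4]
opening: 0.0134
```

```bash
python3 -c "
from h import *
rep(4);goto([.5597,.1052,.185],.085)
s=manip.snapshot('scene');d=manip.snapshot('side')
a=s[140:230,295:385,::-1];b=d[180:270,195:285,::-1]
cv2.imwrite('pics/v6.png',np.hstack([cv2.resize(a,(400,400),interpolation=2),cv2.resize(b,(400,400),interpolation=2)]))"
```

```text
t 11.25 tcp [0.5615 0.1056 0.1828] rpy [-3.14  -0.005  0.087] bar in hook mm [-1.8  0.2 -1.4] F mean [-0.    0.71 -0.96] sd [0.33 0.16 0.43] F last [-0.6  0.7 -0.9]
t 11.25 p [0.5615 0.1056 0.1828] rpy [-3.14  -0.005  0.087] F [-0.56  0.72 -0.89] open 0.0135
slide mm [-1.9  0.2 -2.2] turn deg [-0.12 -0.29  0.1 ]
```

View pics/v6.png

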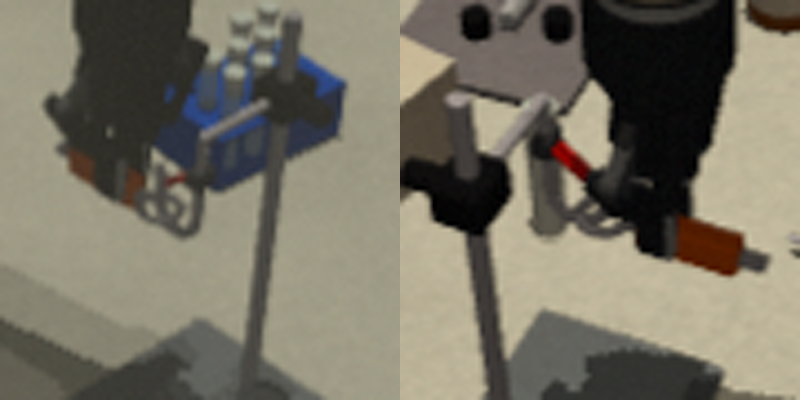

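The gate (red) is at its original slope above the ring bar, and the nose stands through the ring. I go a touch lower, then lift gently by feel.

play_rows(series=[{"slide": [-0.0015,0,0.002],"turn": [0,-0.3,0],"fingers": -1},{"slide": [0,0,0],"turn": [0,0,0],"fingers": -1},{"slide": [0,0,0],"turn": [0,0,0],"fingers": -1},{"slide": [0,0,0],"turn": [0,0,0],"fingers": -1},{"slide": [0,0,-0.004],"turn": [0,0,0],"fingers": -1},{"slide": [0,0,-0.003],"turn": [0,0,0],"fingers": -1},{"slide": [0,0,0.0],"turn": [0,0,0],"fingers": -1},{"slide": [0,0,0.0],"turn": [0,0,0],"fingers": -1}])

```text
time: 12.15
position: [0.5603, 0.1056, 0.1893]
ee_rot: [-3.139, -0.001, 0.087]
contact_force: [-1.4, -0.9, -0.8]
opening: 0.0133
```

```bash
python3 -c "
from h import *
rep(4);goto([.5597,.1052,.193],.085)"
```

```text
t 12.3 tcp [0.5603 0.1056 0.1891] rpy [-3.139e+00 -1.000e-03  8.700e-02] bar in hook mm [-3.   0.3  4.6] F mean [-0.56 -0.67 -0.71] sd [0.7  0.43 0.42] F last [-0.2 -0.1 -1.2]
t 12.3 p [0.5603 0.1056 0.1891] rpy [-3.139e+00 -1.000e-03  8.700e-02] F [-0.18 -0.07 -1.24] open 0.0133
slide mm [-0.6  0.3 -3.9] turn deg [-0.13 -0.05  0.1 ]
```

play_rows(series=[{"slide": [0,0,-0.002],"turn": [0,0,0],"fingers": -1},{"slide": [0,0,-0.0015],"turn": [0,0,0],"fingers": -1},{"slide": [0,0,0.0],"turn": [0,0,0],"fingers": -1}])

```text
time: 12.6
position: [0.5601, 0.1055, 0.1926]
ee_rot: [-3.139, -0.0, 0.087]
contact_force: [0.3, 0.1, -1.2]
opening: 0.013
```

```bash
python3 -c "
from h import *
rep(3)"
```

```text
t 12.7 tcp [0.56   0.1055 0.1925] rpy [-3.14  -0.     0.087] bar in hook mm [-3.3  0.3  8. ] F mean [-0.3   0.04 -0.47] sd [0.52 0.27 0.52] F last [-0.3 -0.3 -0.4]
```

play_rows(series=[{"slide": [0,0,-0.001],"turn": [0,0,0],"fingers": -1},{"slide": [0,0,0],"turn": [0,0,0],"fingers": -1}])

```text
time: 12.9
position: [0.5599, 0.1055, 0.1935]
ee_rot: [-3.139, 0.0, 0.087]
contact_force: [-0.3, -0.3, -0.1]
opening: 0.0133
```

```bash
python3 -c "
from h import *
rep(3)"
```

```text
t 13.0 tcp [0.5599 0.1055 0.1933] rpy [-3.14   0.     0.087] bar in hook mm [-3.4  0.3  8.8] F mean [-0.03 -0.36 -0.66] sd [0.26 0.33 0.51] F last [-0.1 -0.8 -0.6]
```

play_rows(series=[{"slide": [0,0,-0.0015],"turn": [0,0,0],"fingers": -1},{"slide": [0,0,0],"turn": [0,0,0],"fingers": -1}])

```text
time: 13.2
position: [0.5598, 0.1055, 0.1948]
ee_rot: [-3.14, 0.001, 0.087]
contact_force: [-0.3, -0.3, -1.2]
opening: 0.0134
```

```bash
python3 -c "
from h import *
rep(3)"
```

```text
t 13.3 tcp [0.5597 0.1054 0.1947] rpy [-3.14e+00  1.00e-03  8.70e-02] bar in hook mm [-3.6  0.2 10.2] F mean [-0.01  0.08 -0.73] sd [0.21 0.29 0.45] F last [ 0.   0.1 -0.8]
```

play_rows(series=[{"slide": [0,0,-0.001],"turn": [0,0,0],"fingers": -1},{"slide": [0,0,0],"turn": [0,0,0],"fingers": -1}])

```text
time: 13.5
position: [0.5596, 0.1054, 0.1957]
ee_rot: [-3.14, 0.001, 0.087]
contact_force: [0.1, 0.4, -0.5]
opening: 0.0131
```

```bash
python3 -c "
from h import *
rep(3)"
```

```text
t 13.6 tcp [0.5595 0.1054 0.1956] rpy [-3.14e+00  1.00e-03  8.70e-02] bar in hook mm [-3.8  0.2 11. ] F mean [ 0.2   0.27 -1.06] sd [0.1  0.14 0.45] F last [ 0.3  0.2 -1.1]
```

play_rows(series=[{"slide": [0.0002,0,-0.001],"turn": [0,0,0],"fingers": -1},{"slide": [0,0,0],"turn": [0,0,0],"fingers": -1}])

```text
time: 13.8
position: [0.5597, 0.1054, 0.1966]
ee_rot: [-3.14, 0.001, 0.087]
contact_force: [0.9, 0.5, -1.1]
opening: 0.0134
```

```bash
python3 -c "
from h import *
rep(3)"
```

```text
t 13.9 tcp [0.5596 0.1054 0.1965] rpy [-3.14e+00  2.00e-03  8.70e-02] bar in hook mm [-3.7  0.2 11.9] F mean [-0.03  0.   -0.98] sd [0.65 0.47 0.12] F last [-0.6  0.1 -1. ]
```

play_rows(series=[{"slide": [0.0002,0,-0.001],"turn": [0,0,0],"fingers": -1},{"slide": [0,0,0],"turn": [0,0,0],"fingers": -1}])

```text
time: 14.1
position: [0.5598, 0.1054, 0.1976]
ee_rot: [-3.14, 0.002, 0.087]
contact_force: [-0.3, 0.6, -0.3]
opening: 0.0136
```

```bash
python3 -c "
from h import *
rep(3)"
```

```text
t 14.2 tcp [0.5597 0.1053 0.1974] rpy [-3.14e+00  2.00e-03  8.70e-02] bar in hook mm [-3.6  0.1 12.8] F mean [-0.08  0.22 -0.58] sd [0.27 0.29 0.33] F last [-0.2  0.3 -0.5]
```

play_rows(series=[{"slide": [0.0002,0,-0.001],"turn": [0,0,0],"fingers": -1},{"slide": [0,0,0],"turn": [0,0,0],"fingers": -1}])

```text
time: 14.4
position: [0.5599, 0.1054, 0.1984]
ee_rot: [-3.14, 0.002, 0.087]
contact_force: [-0.3, 1.1, -0.8]
opening: 0.013
```

```bash
python3 -c "
from h import *
rep(3)"
```

```text
t 14.5 tcp [0.5597 0.1053 0.1983] rpy [-3.14e+00  3.00e-03  8.70e-02] bar in hook mm [-3.6  0.1 13.7] F mean [-0.05  0.29 -0.83] sd [0.19 0.6  0.15] F last [ 0.2 -0.1 -0.6]
```

play_rows(series=[{"slide": [0.0002,0,-0.001],"turn": [0,0,0],"fingers": -1},{"slide": [0,0,0],"turn": [0,0,0],"fingers": -1}])

```text
time: 14.7
position: [0.5599, 0.1053, 0.1994]
ee_rot: [-3.14, 0.003, 0.087]
contact_force: [0.2, 0.6, -0.8]
opening: 0.0134
```

```bash
python3 -c "
from h import *
rep(3)"
```

```text
t 14.8 tcp [0.5598 0.1053 0.1993] rpy [-3.14e+00  3.00e-03  8.70e-02] bar in hook mm [-3.5  0.1 14.6] F mean [-0.28  0.14 -0.81] sd [0.36 0.35 0.2 ] F last [-0.6 -0.1 -1.1]
```

play_rows(series=[{"slide": [0.0001,0,-0.0007],"turn": [0,0,0],"fingers": -1},{"slide": [0,0,0],"turn": [0,0,0],"fingers": -1}])

```text
time: 15.0
position: [0.5599, 0.1053, 0.2]
ee_rot: [-3.14, 0.003, 0.087]
contact_force: [-0.8, -0.1, -0.4]
opening: 0.0135
```

```bash
python3 -c "
from h import *
rep(3)"
```

```text
t 15.1 tcp [0.5598 0.1053 0.1999] rpy [-3.14e+00  3.00e-03  8.70e-02] bar in hook mm [-3.5  0.1 15.2] F mean [-0.74  0.22 -0.76] sd [0.03 0.5  0.24] F last [-0.7  0.9 -1. ]
```

play_rows(series=[{"slide": [0.0001,0,-0.0007],"turn": [0,0,0],"fingers": -1},{"slide": [0,0,0],"turn": [0,0,0],"fingers": -1}])

```text
time: 15.3
position: [0.5599, 0.1053, 0.2006]
ee_rot: [-3.14, 0.003, 0.087]
contact_force: [0.4, 0.6, -1.4]
opening: 0.0136
```

```bash
python3 -c "
from h import *
rep(3)"
```

```text
t 15.4 tcp [0.5598 0.1053 0.2005] rpy [-3.14   0.004  0.087] bar in hook mm [-3.5  0.1 15.8] F mean [-0.   -0.08 -0.66] sd [0.57 0.56 0.54] F last [ 0.4 -0.2 -0.4]
```

play_rows(series=[{"slide": [0.0001,0,-0.0007],"turn": [0,0,0],"fingers": -1},{"slide": [0,0,0],"turn": [0,0,0],"fingers": -1}])

```text
time: 15.6
position: [0.5599, 0.1053, 0.2012]
ee_rot: [-3.14, 0.004, 0.087]
contact_force: [1.1, -0.3, -1.1]
opening: 0.0135
```

```bash
python3 -c "
from h import *
rep(3)"
```

```text
t 15.7 tcp [0.5598 0.1053 0.2011] rpy [-3.14   0.004  0.087] bar in hook mm [-3.5  0.1 16.5] F mean [-0.05 -0.17 -1.03] sd [0.88 0.13 0.16] F last [-0.3  0.  -1.2]
```

play_rows(series=[{"slide": [0.0001,0,-0.0007],"turn": [0,0,0],"fingers": -1},{"slide": [0,0,0],"turn": [0,0,0],"fingers": -1}])

```text
time: 15.9
position: [0.5599, 0.1053, 0.2019]
ee_rot: [-3.14, 0.004, 0.087]
contact_force: [-0.3, 0.7, -0.4]
opening: 0.0136
```

```bash
python3 -c "
from h import *
rep(3)"
```

```text
t 16.0 tcp [0.5598 0.1053 0.2018] rpy [-3.14   0.004  0.087] bar in hook mm [-3.5  0.  17. ] F mean [-0.22  0.49 -0.58] sd [0.35 0.27 0.25] F last [ 0.2  0.6 -0.9]
```

play_rows(series=[{"slide": [0.0001,0,-0.0007],"turn": [0,0,0],"fingers": -1},{"slide": [0,0,0],"turn": [0,0,0],"fingers": -1}])

```text
time: 16.2
position: [0.5599, 0.1053, 0.2025]
ee_rot: [-3.14, 0.004, 0.087]
contact_force: [0.1, 0.2, 0.4]
opening: 0.0131
```

```bash
python3 -c "
from h import *
rep(3)"
```

```text
t 16.3 tcp [0.5598 0.1053 0.2024] rpy [-3.14   0.004  0.087] bar in hook mm [-3.4  0.  17.7] F mean [ 0.13 -0.11 -0.36] sd [0.32 0.47 0.55] F last [-0.3 -0.8 -0.6]
```

play_rows(series=[{"slide": [0.0001,0,-0.0007],"turn": [0,0,0],"fingers": -1},{"slide": [0,0,0],"turn": [0,0,0],"fingers": -1}])

```text
time: 16.5
position: [0.5599, 0.1053, 0.2031]
ee_rot: [-3.14, 0.004, 0.087]
contact_force: [-0.6, 0.3, -0.8]
opening: 0.0134
```

```bash
python3 -c "
from h import *
rep(3)"
```

```text
t 16.6 tcp [0.5598 0.1052 0.2031] rpy [-3.14   0.005  0.087] bar in hook mm [-3.4  0.  18.3] F mean [ 0.03  0.06 -0.97] sd [0.41 0.38 0.29] F last [ 0.4  0.4 -0.8]
```

```bash
python3 -c "
from h import *
s=manip.snapshot('scene');d=manip.snapshot('side')
a=s[155:205,315:365,::-1];b=d[195:245,215:265,::-1]
cv2.imwrite('pics/v7.png',np.hstack([cv2.resize(a,(400,400),interpolation=2),cv2.resize(b,(400,400),interpolation=2)]))"
```

```text
(no output)
```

View pics/v7.png

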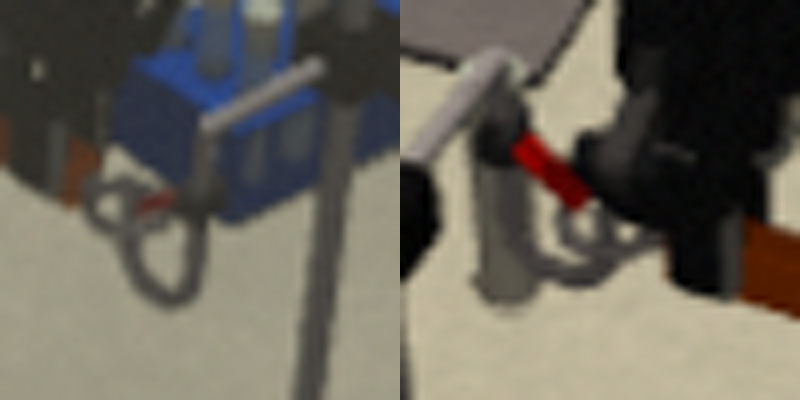

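The ring bar is now right under the red gate (side panel, about (580,210)), with the gate shut. I continue in small steps.

play_rows(series=[{"slide": [0.0001,0,-0.0007],"turn": [0,0,0],"fingers": -1},{"slide": [0,0,0],"turn": [0,0,0],"fingers": -1}])

```text
time: 16.9
position: [0.5599, 0.1053, 0.2038]
ee_rot: [-3.14, 0.005, 0.087]
contact_force: [0.0, -1.1, -0.7]
opening: 0.0131
```

```bash
python3 -c "
from h import *
rep(3)"
```

```text
t 17.0 tcp [0.5598 0.1052 0.2037] rpy [-3.14   0.005  0.087] bar in hook mm [-3.4  0.  18.9] F mean [ 0.01 -0.81 -0.3 ] sd [0.33 0.52 0.26] F last [-0.4 -0.1 -0.1]
```

play_rows(series=[{"slide": [0.0001,0,-0.0007],"turn": [0,0,0],"fingers": -1},{"slide": [0,0,0],"turn": [0,0,0],"fingers": -1}])

```text
time: 17.2
position: [0.56, 0.1052, 0.2044]
ee_rot: [-3.14, 0.005, 0.087]
contact_force: [-0.9, -0.2, -1.2]
opening: 0.0133
```

```bash
python3 -c "
from h import *
rep(3)"
```

```text
t 17.3 tcp [0.5599 0.1052 0.2044] rpy [-3.14   0.005  0.087] bar in hook mm [-3.4 -0.  19.6] F mean [-0.4  -0.29 -0.87] sd [0.51 0.12 0.26] F last [ 0.3 -0.2 -0.7]
```

play_rows(series=[{"slide": [0.0001,0,-0.0006],"turn": [0,0,0],"fingers": -1},{"slide": [0,0,0],"turn": [0,0,0],"fingers": -1}])

```text
time: 17.5
position: [0.56, 0.1053, 0.205]
ee_rot: [-3.14, 0.005, 0.087]
contact_force: [-0.0, 0.6, -0.3]
opening: 0.0138
```

```bash
python3 -c "
from h import *
rep(3)"
```

```text
t 17.6 tcp [0.5599 0.1052 0.2049] rpy [-3.14   0.005  0.087] bar in hook mm [-3.4 -0.  20.1] F mean [ 0.29  0.56 -0.62] sd [0.27 0.23 0.33] F last [ 0.6  0.2 -0.5]
```

play_rows(series=[{"slide": [0.0001,0,-0.0006],"turn": [0,0,0],"fingers": -1},{"slide": [0,0,0],"turn": [0,0,0],"fingers": -1}])

```text
time: 17.8
position: [0.56, 0.1053, 0.2054]
ee_rot: [-3.14, 0.006, 0.087]
contact_force: [1.3, 0.7, -0.7]
opening: 0.0133
```

```bash
python3 -c "
from h import *
rep(3)"
```

```text
t 17.9 tcp [0.5599 0.1053 0.2053] rpy [-3.14   0.006  0.087] bar in hook mm [-3.3  0.1 20.6] F mean [ 0.86  0.23 -0.98] sd [0.31 0.3  0.27] F last [ 0.5  0.  -1.4]
```

play_rows(series=[{"slide": [0,0,-0.0005],"turn": [0,0,0],"fingers": -1},{"slide": [0,0,0],"turn": [0,0,0],"fingers": -1}])

```text
time: 18.1
position: [0.5599, 0.1053, 0.2055]
ee_rot: [-3.14, 0.006, 0.087]
contact_force: [0.8, 0.5, -1.6]
opening: 0.0134
```

```bash
python3 -c "
from h import *
rep(3)"
```

```text
t 18.2 tcp [0.5599 0.1054 0.2056] rpy [-3.14   0.006  0.087] bar in hook mm [-3.4  0.2 20.8] F mean [ 0.48  0.23 -1.28] sd [0.21 0.36 0.25] F last [ 0.4  0.4 -1.2]
```

play_rows(series=[{"slide": [0,0,-0.0004],"turn": [0,0,0],"fingers": -1}])

```text
time: 18.3
position: [0.5599, 0.1053, 0.2058]
ee_rot: [-3.14, 0.006, 0.087]
contact_force: [1.2, 0.5, -3.5]
opening: 0.0131
```

```bash
python3 -c "
from h import *
rep(4)"
```

```text
t 18.45 tcp [0.5598 0.1053 0.2058] rpy [-3.14   0.006  0.087] bar in hook mm [-3.4  0.1 21. ] F mean [ 1.25  0.52 -3.05] sd [0.47 0.58 0.55] F last [ 2.   1.4 -2.7]
```

play_rows(series=[{"slide": [0,0,-0.0006],"turn": [0,0,0],"fingers": -1}])

```text
time: 18.55
position: [0.5598, 0.1053, 0.206]
ee_rot: [-3.14, 0.007, 0.087]
contact_force: [1.3, 1.5, -5.9]
opening: 0.0134
```

```bash
python3 -c "
from h import *
rep(8)"
```

```text
t 18.9 tcp [0.5598 0.1053 0.2061] rpy [-3.14   0.007  0.087] bar in hook mm [-3.5  0.1 21.2] F mean [ 1.82  0.38 -5.34] sd [0.5  0.52 0.57] F last [ 2.9  0.1 -6. ]
```

About 5.0 N on the gate (1.8 in x, 4.6 down net of the key's weight). I hold it for another 0.8 s.

```bash
python3 -c "
from h import *
rep(9);rep(9)"
```

```text
t 19.3 tcp [0.5597 0.1053 0.2062] rpy [-3.14   0.007  0.087] bar in hook mm [-3.5  0.1 21.4] F mean [ 2.21  0.32 -6.46] sd [0.42 0.62 0.47] F last [ 1.4  0.5 -6.7]
t 19.7 tcp [0.5597 0.1053 0.2062] rpy [-3.14   0.007  0.087] bar in hook mm [-3.5  0.1 21.4] F mean [ 2.    0.37 -6.87] sd [0.66 0.43 0.32] F last [ 2.2 -0.3 -6.6]
```

Force crept up to about 6.5 N; I ease it slightly and hold again for a clean middle-of-window pull.

play_rows(series=[{"slide": [0,0,0.0001],"turn": [0,0,0],"fingers": -1}])

```text
time: 19.8
position: [0.5597, 0.1053, 0.2062]
ee_rot: [-3.14, 0.006, 0.087]
contact_force: [2.7, 0.1, -6.2]
opening: 0.0132
```

```bash
python3 -c "
from h import *
rep(6);rep(6);rep(6)"
```

```text
t 20.05 tcp [0.5598 0.1053 0.2062] rpy [-3.14   0.006  0.087] bar in hook mm [-3.5  0.1 21.4] F mean [ 2.    0.22 -6.59] sd [0.51 0.55 0.68] F last [ 2.3  0.9 -6.1]
t 20.3 tcp [0.5597 0.1053 0.2062] rpy [-3.14   0.007  0.087] bar in hook mm [-3.5  0.1 21.3] F mean [ 1.91  0.31 -6.56] sd [0.55 0.49 0.41] F last [ 1.5  0.5 -6.7]
t 20.55 tcp [0.5597 0.1053 0.2061] rpy [-3.14   0.007  0.087] bar in hook mm [-3.5  0.1 21.3] F mean [ 2.26  0.48 -6.79] sd [0.66 0.52 0.37] F last [ 3.4  1.6 -6.4]
```

play_rows(series=[{"slide": [0,0,0.0004],"turn": [0,0,0],"fingers": -1}])

```text
time: 20.65
position: [0.5598, 0.1053, 0.2059]
ee_rot: [-3.14, 0.006, 0.087]
contact_force: [1.5, 0.7, -4.5]
opening: 0.0131
```

```bash
python3 -c "
from h import *
rep(6);rep(6);rep(6)"
```

```text
t 20.9 tcp [0.5598 0.1053 0.206 ] rpy [-3.14   0.006  0.087] bar in hook mm [-3.5  0.1 21.1] F mean [ 1.4   0.28 -4.5 ] sd [0.29 0.68 0.31] F last [ 2.   0.2 -4.6]
t 21.15 tcp [0.5598 0.1053 0.2059] rpy [-3.14   0.006  0.087] bar in hook mm [-3.5  0.1 21.1] F mean [ 1.06  0.43 -4.73] sd [0.67 0.29 0.42] F last [ 0.1 -0.  -4.3]
t 21.4 tcp [0.5598 0.1053 0.2058] rpy [-3.14   0.006  0.087] bar in hook mm [-3.5  0.1 21. ] F mean [ 1.03  0.3  -3.92] sd [0.5  0.55 0.31] F last [ 0.8 -0.1 -3.9]
```

Pull test done: steady ~4–6 N for over 2 s with the gate shut. Now I lower the bar into the bend.

play_rows(series=[{"slide": [0,0,0.006],"turn": [0,0.3,0],"fingers": -1},{"slide": [0,0,0.006],"turn": [0,0,0],"fingers": -1},{"slide": [0,0,0.006],"turn": [0,0,0],"fingers": -1},{"slide": [0,0,0.004],"turn": [0,0,0],"fingers": -1},{"slide": [0,0,0.0],"turn": [0,0,0],"fingers": -1},{"slide": [0,0,0.0],"turn": [0,0,0],"fingers": -1}])

```text
time: 22.0
position: [0.5602, 0.1052, 0.1836]
ee_rot: [-3.14, -0.001, 0.087]
contact_force: [0.3, 0.1, -0.6]
opening: 0.0131
```

```bash
python3 -c "
from h import *
rep(3);print(np.round(manip.sense()['qpos'],2))"
```

```text
t 22.1 tcp [0.5602 0.1052 0.1837] rpy [-3.14e+00 -1.00e-03  8.70e-02] bar in hook mm [-3.1 -0.1 -0.7] F mean [ 0.01  0.53 -0.93] sd [0.59 0.32 0.39] F last [-0.8  0.7 -1.5]
[-0.17  0.54 -0.08  1.72  0.05  0.88 -1.76]
```

play_rows(series=[{"slide": [0.0007,0,0.0035],"turn": [0,4,0],"fingers": -1},{"slide": [0.0007,0,0.0035],"turn": [0,4,0],"fingers": -1},{"slide": [0.0007,0,0.0035],"turn": [0,4,0],"fingers": -1},{"slide": [0.0007,0,0.0035],"turn": [0,4,0],"fingers": -1},{"slide": [0,0,0.0],"turn": [0,0,0],"fingers": -1}])

```text
time: 22.6
position: [0.5663, 0.1058, 0.1713]
ee_rot: [-3.139, -0.294, 0.086]
contact_force: [-0.2, -0.1, -1.0]
opening: 0.0134
```

```bash
cat >> h.py <<'E'
def tilt(deg,bx=-3,bz=-3):
    p,R,s=tool();Rt=HR@Rn.from_euler("y",-deg,degrees=True).as_matrix()@np.diag([1,-1,-1.])
    pt=O+HR@np.array([bx,0,bz])*1e-3-Rt@BAR
    print("tilt now",np.degrees(np.arcsin(R[2,0])).round(1),"slide mm",(R.T@(pt-p)*1e3).round(1),"turn",np.degrees(Rn.from_matrix(R.T@Rt).as_rotvec()).round(2),"q",np.round(s["qpos"],2))
E
python3 -c "
from h import *
rep(3);tilt(30)"
```

```text
t 22.7 tcp [0.5691 0.1062 0.1726] rpy [-3.138 -0.298  0.085] bar in hook mm [1.4 0.1 2.6] F mean [-0.08  0.16 -0.56] sd [0.18 0.23 0.36] F last [-0.2  0.1 -0.6]
tilt now 17.1 slide mm [-2.8  0.2 15.3] turn [-0.19 12.95 -0.03] q [-0.23  0.46 -0.02  1.97  0.13  0.42 -1.84]
```

play_rows(series=[{"slide": [-0.001,0,0.005],"turn": [0,4,0],"fingers": -1},{"slide": [-0.001,0,0.005],"turn": [0,4,0],"fingers": -1},{"slide": [-0.001,0,0.005],"turn": [0,4,0],"fingers": -1},{"slide": [0,0,0.0],"turn": [0,0,0],"fingers": -1}])

```text
time: 23.1
position: [0.5778, 0.1064, 0.1601]
ee_rot: [-3.138, -0.517, 0.081]
contact_force: [0.6, 0.4, -0.6]
opening: 0.0133
```

```bash
python3 -c "
from h import *
rep(3);tilt(45)"
```

```text
t 23.2 tcp [0.5815 0.1075 0.1628] rpy [-3.134 -0.525  0.08 ] bar in hook mm [7.7 0.1 2.8] F mean [-0.35  0.53 -0.5 ] sd [1.13 0.26 0.39] F last [-1.9  0.9 -0.9]
tilt now 30.1 slide mm [-8.5  0.4 12.4] turn [-0.24 14.9  -0.28] q [-0.38  0.47  0.17  2.14  0.21  0.02 -1.95]
```

Joint 6 is at its limit, so ~30° tilt is the most possible. I bring the bar back to the middle of the bend and seat it.

```bash
python3 -c "
from h import *
tilt(27,0,-5)"
```

```text
tilt now 30.1 slide mm [-10.9   0.4   0.1] turn [-0.29 -3.1  -0.24] q [-0.38  0.47  0.17  2.14  0.21  0.02 -1.95]
```

play_rows(series=[{"slide": [-0.004,0,0],"turn": [0,-1.5,0],"fingers": -1},{"slide": [-0.004,0,0],"turn": [0,-1.5,0],"fingers": -1},{"slide": [-0.001,0,0],"turn": [0,0,0],"fingers": -1},{"slide": [0,0,0.0],"turn": [0,0,0],"fingers": -1},{"slide": [0,0,0.0],"turn": [0,0,0],"fingers": -1}])

```text
time: 23.7
position: [0.5793, 0.1082, 0.1625]
ee_rot: [-3.13, -0.48, 0.078]
contact_force: [-3.4, -0.6, -0.3]
opening: 0.0132
```

```bash
python3 -c "
from h import *
rep(4);tilt(27,0,-6)"
```

```text
t 23.85 tcp [0.5793 0.1082 0.1625] rpy [-3.13  -0.48   0.078] bar in hook mm [6.9 0.9 0.6] F mean [-3.2  -0.    0.01] sd [0.19 0.43 0.42] F last [-3.4  0.4  0.7]
tilt now 27.5 slide mm [-9.2  1.3  2.2] turn [-0.5  -0.52 -0.33] q [-0.34  0.47  0.11  2.11  0.21  0.09 -1.94]
```

play_rows(series=[{"slide": [-0.004,0.0005,0.001],"turn": [-0.2,-0.5,-0.2],"fingers": -1},{"slide": [-0.004,0.0005,0.001],"turn": [0,-0.5,0],"fingers": -1},{"slide": [-0.002,0,0],"turn": [0,0,0],"fingers": -1}])

```text
time: 24.15
position: [0.5772, 0.108, 0.1603]
ee_rot: [-3.132, -0.478, 0.082]
contact_force: [-0.4, -1.1, 0.7]
opening: 0.0134
```

```bash
python3 -c "
from h import *
rep(4);tilt(27,-1,-6)"
```

```text
t 24.3 tcp [0.5765 0.108  0.1598] rpy [-3.132 -0.476  0.082] bar in hook mm [ 4.3  1.1 -2.3] F mean [-0.22 -0.36  1.98] sd [0.45 0.55 0.92] F last [-0.2  0.4  2.6]
tilt now 27.3 slide mm [-6.5  1.3  0.6] turn [-0.45 -0.27 -0.14] q [-0.34  0.47  0.11  2.11  0.21  0.09 -1.94]
```

play_rows(series=[{"slide": [-0.003,0.0005,-0.002],"turn": [-0.2,0,0],"fingers": -1},{"slide": [-0.003,0.0005,-0.0015],"turn": [-0.2,0,0],"fingers": -1},{"slide": [0,0,0],"turn": [0,0,0],"fingers": -1}])

```text
time: 24.6
position: [0.5684, 0.1059, 0.1591]
ee_rot: [-3.141, -0.473, 0.082]
contact_force: [-1.1, 0.4, 1.8]
opening: 0.0133
```

```bash
python3 -c "
from h import *
rep(4);tilt(27,-1,-6)
s=manip.snapshot('scene');d=manip.snapshot('side')
a=s[155:225,300:370,::-1];b=d[195:265,215:285,::-1]
cv2.imwrite('pics/v8.png',np.hstack([cv2.resize(a,(400,400),interpolation=2),cv2.resize(b,(400,400),interpolation=2)]))"
```

```text
t 24.75 tcp [0.5687 0.1059 0.1591] rpy [-3.141 -0.473  0.082] bar in hook mm [-3.6 -0.2 -3.1] F mean [-0.43  0.1   1.3 ] sd [0.55 0.31 0.4 ] F last [-0.4  0.3  1.6]
tilt now 27.1 slide mm [ 1.  -0.1  3.7] turn [ 0.02 -0.11 -0.14] q [-0.36  0.46  0.13  2.13  0.21  0.08 -1.95]
```

View pics/v8.png

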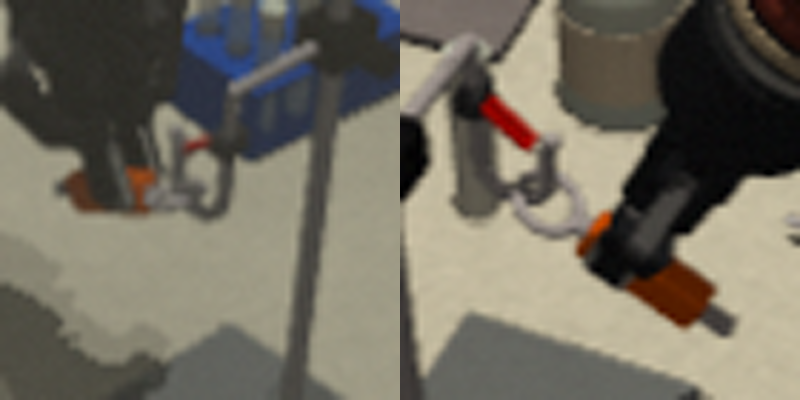

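The bar is seated, the gate is shut and the key is tilted about 27°. To lessen the drop, I lighten the grip to 20 N and let the key pivot in the pads while lowering the handle.

play_rows(newtons=20, series=[{"slide": [0,0,0],"turn": [0,0,0],"fingers": -1},{"slide": [0,0,0],"turn": [0,0,0],"fingers": -1},{"slide": [0.0003,0,0.0015],"turn": [0,0,0],"fingers": -1}])

```text
time: 25.15
position: [0.5702, 0.1061, 0.1583]
ee_rot: [-3.14, -0.475, 0.082]
contact_force: [-1.5, -0.7, 4.8]
opening: 0.0133
```

```bash
python3 -c "
from h import *
rep(4)"
```

```text
t 25.3 tcp [0.5707 0.1062 0.1584] rpy [-3.14  -0.475  0.082] bar in hook mm [-1.6 -0.1 -3.6] F mean [-0.07 -0.23  3.04] sd [0.91 0.48 1.05] F last [0.9 0.2 2.8]
```

play_rows(series=[{"slide": [0.0003,0,0.001],"turn": [0,0,0],"fingers": -1}])

```text
time: 25.4
position: [0.5716, 0.1063, 0.158]
ee_rot: [-3.14, -0.476, 0.082]
contact_force: [-3.3, -0.9, 4.7]
opening: 0.013
```

```bash
python3 -c "
from h import *
rep(3)"
```

```text
t 25.5 tcp [0.5718 0.1064 0.1581] rpy [-3.14  -0.476  0.082] bar in hook mm [-0.5 -0.1 -4. ] F mean [-2.15 -0.35  4.65] sd [0.86 0.71 0.24] F last [-1.3  0.7  4.3]
```

play_rows(series=[{"slide": [-0.0006,0,0.001],"turn": [0,0,0],"fingers": -1}])

```text
time: 25.6
position: [0.5721, 0.1064, 0.1575]
ee_rot: [-3.139, -0.478, 0.081]
contact_force: [-4.7, 0.2, 10.5]
opening: 0.0131
```

```bash
python3 -c "
from h import *
rep(3)"
```

```text
t 25.7 tcp [0.5721 0.1064 0.1576] rpy [-3.139 -0.478  0.082] bar in hook mm [-0.3 -0.1 -4.3] F mean [-4.13  0.18  8.77] sd [0.45 0.21 1.34] F last [-3.7  0.4  7.3]
```

play_rows(series=[{"slide": [-0.0006,0,0.001],"turn": [0,0,0],"fingers": -1}])

```text
time: 25.8
position: [0.5723, 0.1065, 0.1574]
ee_rot: [-3.139, -0.48, 0.081]
contact_force: [-5.3, -0.5, 10.9]
opening: 0.013
```

```bash
python3 -c "
from h import *
rep(3)"
```

```text
t 25.9 tcp [0.5722 0.1064 0.1574] rpy [-3.139 -0.48   0.081] bar in hook mm [-0.2 -0.1 -4.5] F mean [-5.33 -0.16  9.65] sd [0.05 0.23 0.9 ] F last [-5.4 -0.   9.3]
```

Force reached about 11.5 N without slipping, so I stop this and back off, then release from the tilted, seated pose.

play_rows(series=[{"slide": [0.0002,0,-0.001],"turn": [0,0,0],"fingers": -1}])

```text
time: 26.0
position: [0.5717, 0.1064, 0.1585]
ee_rot: [-3.139, -0.48, 0.081]
contact_force: [0.6, 1.2, -0.5]
opening: 0.013
```

```bash
python3 -c "
from h import *
rep(3)"
```

```text
t 26.1 tcp [0.5717 0.1063 0.1582] rpy [-3.139 -0.479  0.081] bar in hook mm [-0.8 -0.2 -3.7] F mean [0.26 0.46 1.23] sd [0.87 0.51 1.28] F last [-0.9  0.2  2.6]
```

play_rows(series=[{"slide": [0,0,-0.0006],"turn": [0,0,0],"fingers": -1},{"slide": [0,0,-0.0],"turn": [0,0,0],"fingers": -1}])

```text
time: 26.3
position: [0.5713, 0.1062, 0.1582]
ee_rot: [-3.139, -0.479, 0.081]
contact_force: [-0.6, 0.8, 2.5]
opening: 0.0132
```

```bash
python3 -c "
from h import *
rep(3)"
```

```text
t 26.4 tcp [0.5713 0.1062 0.1583] rpy [-3.139 -0.479  0.081] bar in hook mm [-1.1 -0.2 -3.7] F mean [-0.32  0.29  2.32] sd [0.17 0.47 0.17] F last [-0.2 -0.4  2.1]
```

play_rows(series=[{"slide": [0,0,0],"turn": [0,0,0],"fingers": 0.5},{"slide": [0,0,0],"turn": [0,0,0],"fingers": 0.5},{"slide": [0,0,0],"turn": [0,0,0],"fingers": 0.5},{"slide": [0,0,0],"turn": [0,0,0],"fingers": 0.5},{"slide": [0,0,-0.01],"turn": [0,0,0],"fingers": 0.5},{"slide": [0,0,-0.02],"turn": [0,0,0],"fingers": 0.5},{"slide": [0,0,-0.03],"turn": [0,0,0],"fingers": 0.5},{"slide": [0,0,-0.03],"turn": [0,0,0],"fingers": 0.5},{"slide": [0,0,-0.03],"turn": [0,0,0],"fingers": 0.5},{"slide": [0,0,0],"turn": [0,0,0],"fingers": 0.5}])

```text
time: 27.4
position: [0.5108, 0.1001, 0.2677]
ee_rot: [3.141, -0.469, 0.081]
contact_force: [1.3, -1.0, -0.1]
opening: 0.0646
```

```bash
python3 -c "
from h import *
goto([.5,.1,.25],.085)
def m():
    im=manip.snapshot('side');h=cv2.cvtColor(im,cv2.COLOR_RGB2HSV);k=cv2.inRange(h,(3,160,60),(18,255,255))[180:300,200:320];P=np.argwhere(k);return P.mean(0)[::-1]+[200,180],len(P)
for i in range(14): 
    a,n=m();print(a.round(1),n)
d=manip.snapshot('side');s=manip.snapshot('scene');a=s[155:225,300:370,::-1];b=d[195:265,205:275,::-1]
cv2.imwrite('pics/v9.png',np.hstack([cv2.resize(a,(400,400),interpolation=2),cv2.resize(b,(400,400),interpolation=2)]))"
```

```text
t 27.4 p [0.5108 0.1001 0.2677] rpy [ 3.141 -0.469  0.081] F [ 1.33 -0.95 -0.08] open 0.0646
slide mm [-17.6  -0.8  10.9] turn deg [  0.07 -26.87  -0.22]
[238.  242.7] 141
[244.3 244.8] 175
[247.3 245.7] 207
[246.6 246.7] 209
[242.6 247.4] 195
[236.5 246.5] 165
[230.7 242.9] 148
[227.  240.4] 132
[226.7 238.5] 122
[229.4 239.3] 114
[234.3 240.8] 114
[239.5 242.6] 147
[242.6 245. ] 171
[243.4 246.4] 185
```

View pics/v9.png

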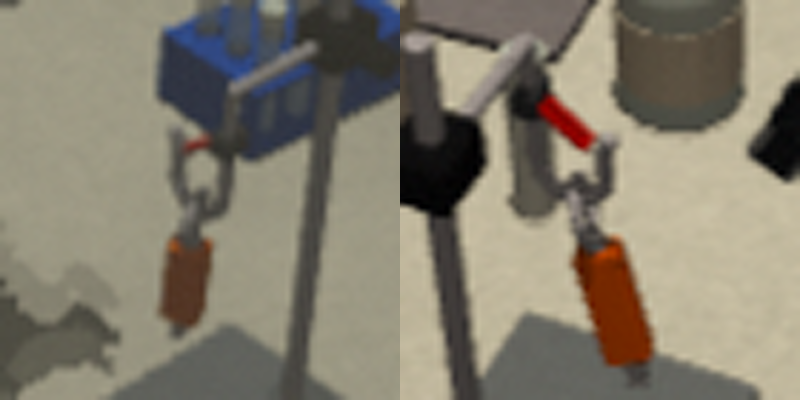

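The key hangs in the hook below the shut gate, with the fingers clear. It is swinging but damping, so I wait with the arm still for a few seconds.

play_rows(series=[{"slide": [0,0,-0.03],"turn": [0,0,0],"fingers": 0.5},{"slide": [0,0,-0.03],"turn": [0,0,0],"fingers": 0.5},{"slide": [0,0,0],"turn": [0,0,0],"fingers": 0.5},{"slide": [0,0,0],"turn": [0,0,0],"fingers": 0.5},{"slide": [0,0,0],"turn": [0,0,0],"fingers": 0.5},{"slide": [0,0,0],"turn": [0,0,0],"fingers": 0.5},{"slide": [0,0,0],"turn": [0,0,0],"fingers": 0.5},{"slide": [0,0,0],"turn": [0,0,0],"fingers": 0.5},{"slide": [0,0,0],"turn": [0,0,0],"fingers": 0.5},{"slide": [0,0,0],"turn": [0,0,0],"fingers": 0.5},{"slide": [0,0,0],"turn": [0,0,0],"fingers": 0.5},{"slide": [0,0,0],"turn": [0,0,0],"fingers": 0.5},{"slide": [0,0,0],"turn": [0,0,0],"fingers": 0.5},{"slide": [0,0,0],"turn": [0,0,0],"fingers": 0.5},{"slide": [0,0,0],"turn": [0,0,0],"fingers": 0.5},{"slide": [0,0,0],"turn": [0,0,0],"fingers": 0.5},{"slide": [0,0,0],"turn": [0,0,0],"fingers": 0.5},{"slide": [0,0,0],"turn": [0,0,0],"fingers": 0.5},{"slide": [0,0,0],"turn": [0,0,0],"fingers": 0.5},{"slide": [0,0,0],"turn": [0,0,0],"fingers": 0.5}])

```text
time: 30.2
position: [0.4826, 0.0972, 0.3139]
ee_rot: [3.136, -0.453, 0.082]
contact_force: [-0.1, -0.1, 0.3]
opening: 0.0644
```

play_rows(series=[{"slide": [0,0,0],"turn": [0,0,0],"fingers": 0.5},{"slide": [0,0,0],"turn": [0,0,0],"fingers": 0.5},{"slide": [0,0,0],"turn": [0,0,0],"fingers": 0.5},{"slide": [0,0,0],"turn": [0,0,0],"fingers": 0.5},{"slide": [0,0,0],"turn": [0,0,0],"fingers": 0.5},{"slide": [0,0,0],"turn": [0,0,0],"fingers": 0.5},{"slide": [0,0,0],"turn": [0,0,0],"fingers": 0.5},{"slide": [0,0,0],"turn": [0,0,0],"fingers": 0.5},{"slide": [0,0,0],"turn": [0,0,0],"fingers": 0.5},{"slide": [0,0,0],"turn": [0,0,0],"fingers": 0.5},{"slide": [0,0,0],"turn": [0,0,0],"fingers": 0.5},{"slide": [0,0,0],"turn": [0,0,0],"fingers": 0.5},{"slide": [0,0,0],"turn": [0,0,0],"fingers": 0.5},{"slide": [0,0,0],"turn": [0,0,0],"fingers": 0.5},{"slide": [0,0,0],"turn": [0,0,0],"fingers": 0.5},{"slide": [0,0,0],"turn": [0,0,0],"fingers": 0.5},{"slide": [0,0,0],"turn": [0,0,0],"fingers": 0.5},{"slide": [0,0,0],"turn": [0,0,0],"fingers": 0.5},{"slide": [0,0,0],"turn": [0,0,0],"fingers": 0.5},{"slide": [0,0,0],"turn": [0,0,0],"fingers": 0.5}])

```text
time: 32.2
position: [0.4826, 0.0972, 0.3139]
ee_rot: [3.136, -0.453, 0.082]
contact_force: [-0.3, -0.8, -0.9]
opening: 0.0637
```

```bash
cat > sw.py <<'E'
from h import *
X=[]
for i in range(13):
    im=manip.snapshot('side');h=cv2.cvtColor(im,cv2.COLOR_RGB2HSV);k=cv2.inRange(h,(3,160,60),(18,255,255))[180:300,200:320];P=np.argwhere(k);X.append(P.mean(0)[::-1]+[200,180])
X=np.array(X);print(X.round(1).tolist(),"pp",np.ptp(X,0));p,R,s=tool();print(s["time"],p)
E
python3 sw.py
```

```text
[[236.6, 244.7], [236.6, 244.7], [236.5, 244.6], [236.5, 244.7], [236.6, 244.7], [236.6, 244.8], [236.5, 244.6], [236.5, 244.6], [236.5, 244.6], [236.6, 244.8], [236.5, 244.7], [236.6, 244.8], [236.5, 244.9]] pp [0.05063291 0.3407173 ]
32.85 [0.48259444 0.09719326 0.31386531]
```

Key is still. Last look before handing in.

```bash
python3 -c "
from h import *
d=manip.snapshot('side');s=manip.snapshot('scene');a=s[155:225,300:370,::-1];b=d[195:265,205:275,::-1]
cv2.imwrite('pics/v10.png',np.hstack([cv2.resize(a,(400,400),interpolation=2),cv2.resize(b,(400,400),interpolation=2)]))"
```

```text
(no output)
```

View pics/v10.png

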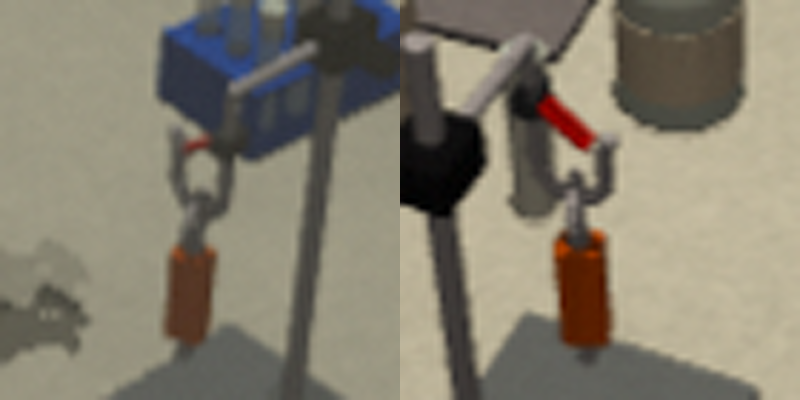

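The key hangs straight down in the bend, the gate is shut above it, and the gripper is clear.

```bash
python3 -c "
from cell import manip
print(manip.close_job())"
```

```text
the job is handed in; nothing more can be done
None
```

The key is on the hook with the gate shut above it, and I handed the job in at about 33 s. `close_job` reports no verdict, so what follows rests on my own force readings and pictures.

- **Insertion:** The ring pressed the gate with roughly 4–5 N, and the force vanished once the bar was past it. The pictures then showed the gate shut above the bar.
- **Pull test:** I pulled up against the gate for about 3 s. The force started at about 5 N and crept to about 6.5 N. I eased it off and held about 4 N for the last 0.75 s.
- **Last check:** The key hangs straight down in the bend and is still (under 0.4 px of movement over 0.6 s). The gripper is clear.

**What did not go to plan:**
- **Tilt before release:** The tilt stopped at about 30° because joint 6 reached its limit. On the way the bar touched the shank with about 3 N.
- **Pivoting the key in a lighter grip:** This did not work. The push on the hook averaged about 11–12 N, with single noisy readings up to about 12.5 N. That is under the 15 N limit but closer than I wanted, so I backed off.
- **Release:** I let go from the tilted, seated pose. The key swung for a few seconds before settling.
- **Height estimate:** My estimate of the bar's height in the hook looked about 3–5 mm high when the bar was seated. I relied on force feedback there.
- **Other objects:** I did not measure where the other things on the bench ended up. The arm only passed above them, and no reading suggested contact.

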